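# Set the bottle lanes with a gauge block

### The job

Set both bottle lanes on the steel bed to the width of the orange gauge block: stand the block on the bed next to the fixed red-capped guide and slide the first yellow guide up snug against it, then step the block over into the second lane and slide the second yellow guide snug against it without shifting the first. Take the block out and hang it by its black handle on the hook of the stand, with the hook under the middle of the handle so that it hangs level, and let go. Do not disturb the bottles or the tin.

Things in the scene. Friction and masses are not known exactly. Their poses are not given: they have to be found in the camera images.
- bed: fixed steel plate, 200 x 320 x 12 mm (x, y, z); origin at the centre of its underside, on the table. The row of guides runs along its y, each guide lies along its x. The fixed guide (dark, red end caps, 162 x 24 x 45 mm high, on the plate) is part of it, centred at bed x = 0, y = -125 mm: its lane face is at bed y = -113 mm.
- guide1: yellow sliding guide with black caps, next to the fixed guide: 162 (bed x) x 24 (bed y) x 45 mm high; origin at the centre of its underside, on the bed's top, axes as the bed's. Slides only along bed y, never twists or lifts, about 5 N of friction, stays where left; pushed harder than that, a guide already set slides again. Starts 15 to 28 mm too far out. Lane 1 is between fixed guide and guide1.
- guide2: second yellow sliding guide, same bar, sliding and friction as guide1, farther along bed +y; origin at the centre of its underside. Lane 2 is the space between guide1 and guide2; it starts too wide.
- gauge: loose block, 0.3 kg: orange body 80 (x) x 66 (y, the lane width) x 30 mm high, origin at its underside's centre. On it, at x = 0, two black posts (y = -27, +27 mm, 8 wide) carry a black handle bar 10 thick (x), 100 long (y), 12 high, its underside 70 mm above the block's; opening below it 46 wide, 40 high. The bar can be pinched across x at its middle or at an end, 19 mm beyond each post.
- gauge_handle (a point): middle of the underside of the gauge's handle bar, 70 mm above the block's underside; axes as the gauge's
- hook: fixed stand: blue base 110 x 110 x 10 mm, origin at its underside's centre. A 14 mm square steel post at the origin; from its top a round arm, 8 mm thick, upper side 170 mm above the table, points along the stand's -x and ends 105 mm from the post's axis in an upturned tip, its top 182 mm above the table. The post does not rise above the arm.
- hook_seat (a point): point on the upper side of the hook's arm where the handle should rest: 62 mm from the post's axis along the stand's -x, 170 mm above the table; axes as the stand's
- bottle1: bystander: brown glass bottle, 61 mm across, 200 mm high, standing; origin at the centre of its underside
- bottle2: bystander: brown glass bottle, 61 mm across, 200 mm high, standing; origin at the centre of its underside
- tin: bystander: closed steel tin, 90 mm across, 70 mm high; origin at the centre of its underside

How it is judged:
By the outcome, as a careful person would: the job done as asked, in the order asked, and still so for the second after the job is handed in, with the robot touching nothing.
It also fails if it takes over 72 s, if anything falls off the work surface, if the arm or the gripper's body presses on something with over 40 N, if the wrist force passes 120 N, or if a joint passes its speed limit or range.

### The arm

A 6-joint arm with a two-finger parallel gripper is mounted at the origin on the work surface. World frame = base frame: x ahead of the robot, y to its left, z up, the work surface at z = 0. Lengths are in mm, angles in rad, forces in N, time in s.
With the tool pointing down it reaches from about 325 to 875 mm from the base axis. Payload 4.4 kg.
Tool frame: the origin (TCP) lies on the centre line of the jaws, within the pads' length; the fingertips stand r.tip_reach ahead of it and the grasp point (between the pads) lies 6 mm ahead of it (r.tip_reach is the distance from the TCP to the fingertips, in mm); z points along the fingers, x is the direction in which the jaws open and shut, and the axes are right-handed (so a half turn about z gives the same grasp; the last joint's range is limited). The gripper opens to 85 mm and grips with 20 to 120 N. Pads are 22 mm wide; open, the fingers measure 114 mm over their backs; the gripper's body (76 mm by 85 mm) begins 54 mm behind the grasp point. The pads swing forward as they close: fully open they stand 13 mm farther back than shut.
Start: joints at [-1.464, 0.207, 1.542, -0, 1.393, -0.15], TCP at [146.586, -556.004, 256.282] pointing down, gripper open.
Joint ranges: [-2.73, 2.73], [-0.86, 2.22], [0.23, 2.46], [-1.11, 4.25], [0.08, 2.63], [-2.82, 2.82]. Speed limits (rad/s): [2.79, 2.79, 3.14, 3.14, 3.14, 3.14].

### API

Orientations are given as a unit quaternion [x, y, z, w].
In Python, from workcell import r gives the robot as it stands. The module is installed in compiled form; this text tells all that it offers.
- The arm moves only by the tool step_arm, never from a script. Its argument "plan" is a list that holds one entry, the list of rows, each a list of 5 numbers: the opening, from -1 (shut) to 1 (fully open), so that 0 is half open, then the shift along the tool's x, y, z in m, then the turn about the tool's z in degrees. A call has 1 to 20 rows; each row shifts and turns the pose as measured when the row begins, along the tool's axes as they then stand; what a row does not reach is not made up. A row lasts 1/10 s, in which the tool goes at most 50 mm and 8.59 degrees, less where a joint would pass 70% of its speed; a pose out of reach is approached as far as the arm can. A call is refused whole if a number of a shift passes 0.05 or a number of a turn 8.59, either way. A call with a gripper value outside its range is refused whole. The fingers move at their own pace and stop on an object; "grip_force" is the grip in N (left out, the last holds). Time passes only in rows, so rows that do not move let the fingers close. It gives the time, the measured TCP pose, the force and the opening at its end, in the units of the state.
- r.read_state(): the state, without advancing time (a new reading comes with each control period).
- r.read_camera(name): name is "scene" or "top" or "wrist"; returns the picture (420x560x3 uint8, red, green, blue); there is no depth.
- r.camera_params(name): a dict with "mtx" (3x3 intrinsics, pixels), "xyz" and "attitude" of the camera in the world. Camera axes: x right, y up, looking along -z (the intrinsics and any distortion apply to the point x, -y, -z); pixel columns grow to the right and rows downward; lengths in mm; the calibration is good to about 2 mm. A picture is of the moment at which its call begins: read the wrist's pose just before it. camera_params takes no time and is no camera call; for the wrist camera it gives the pose at the moment of the call.
- r.job_done(): hands the job in, once; it reports no verdict.
The state is a dict: "time": time; "q": joint angles; "dq": joint speeds; "effort": joint torques, N m; "position": TCP position; "ee_rot": TCP orientation; "wrist_force": force on the tool from outside, world axes, zero at the start; "wrist_torque": the same for the moment, N m; "width": finger opening in mm.
Only numpy, scipy, OpenCV 4.12 (cv2) and the standard library are available. Lean on these libraries where they do the work, as an engineer would, in place of code of your own. Each camera call takes 0.05 s, during which the arm holds its last target.

## Working session

There is one attempt and no reset: what is moved stays moved. The work goes in short steps, Python scripts to look and compute and a tool call to move; the robot and the scene stay as the last step left them, time stands still between calls to the robot, and variables do not carry over. Pictures are saved under pics/ and viewed, and the job is handed in when it is done.

Besides the shell and the picture viewer there is one more tool, called after ">>>" by a JSON object that holds its "name" and its "arguments", one argument or row to a line. step_arm: Moves the arm, as the interface text tells. Its arguments: {"type":"object","properties":{"plan":{"type":"array","items":{"type":"array","items":{"type":"array","items":{"type":"number"}}}},"grip_force":{"type":"number"}},"required":["plan"]}

```bash
mkdir -p pics; python3 - <<'E'
from workcell import r
import cv2
print(r.read_state(), r.tip_reach)
for n in ["scene","top","wrist"]:
    print(n, r.camera_params(n))
    cv2.imwrite(f"pics/{n}0.png", r.read_camera(n)[:,:,::-1])
E
```

```text
{'time': 0.0, 'q': array([-1.46350623e+00,  2.07463916e-01,  1.54298076e+00, -2.87968685e-06,
        1.39347874e+00, -1.50508584e-01]), 'dq': array([ 1.27822180e-03,  7.31130103e-04, -4.56977005e-04, -3.33584345e-04,
        9.15680910e-04, -8.13613965e-05]), 'effort': array([-3.25962228e-04, -3.83039796e+01, -2.91595852e+01, -4.47689890e-04,
        1.04194277e-02,  1.26507274e-05]), 'position': array([ 146.5047186 , -555.29233854,  255.08803979]), 'ee_rot': array([ 0.79213363, -0.61034658, -0.00080707, -0.00084068]), 'wrist_force': array([ 0.20531167, -0.08391502, -0.83948692]), 'wrist_torque': array([0.05314179, 0.03470725, 0.01383714]), 'width': 85.67052443890044} 25.0
scene {'mtx': array([[481.42063474,   0.        , 282.92079475],
       [  0.        , 481.42063474, 210.13080581],
       [  0.        ,   0.        ,   1.        ]]), 'xyz': array([1410.51845291,  695.67136214,  920.0060011 ]), 'attitude': array([0.18454769, 0.410015  , 0.80725676, 0.38231712])}
top {'mtx': array([[420.63475591,   0.        , 283.64272027],
       [  0.        , 420.63475591, 216.67420475],
       [  0.        ,   0.        ,   1.        ]]), 'xyz': array([ 541.90693791,    3.00933136, 1354.13379683]), 'attitude': array([ 0.00929387, -0.02150644, -0.70296439,  0.71083906])}
wrist {'mtx': array([[315.85109599,   0.        , 279.03742407],
       [  0.        , 315.85109599, 210.49391025],
       [  0.        ,   0.        ,   1.        ]]), 'xyz': array([ 221.38575763, -536.83968003,  372.97507402]), 'attitude': array([-0.11758555,  0.09294201, -0.60340864,  0.78321992])}
```

View pics/top0.png

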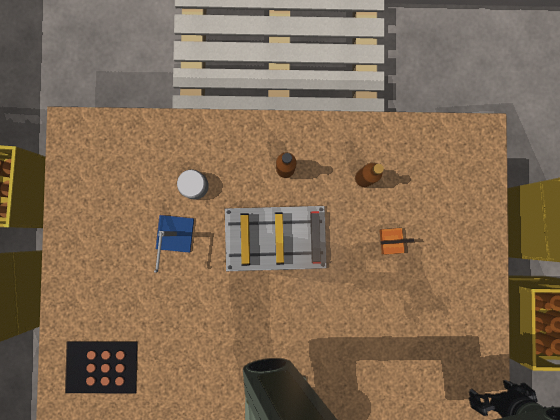

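View pics/scene0.png

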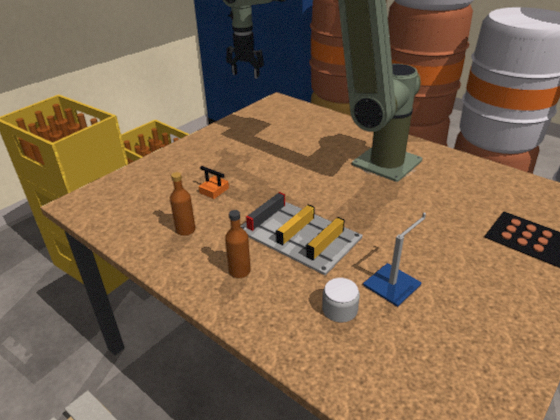

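View pics/wrist0.png

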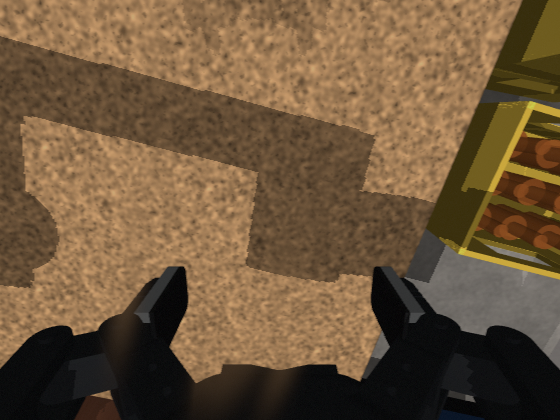

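The top view shows the bed at (276,238), gauge at (393,241), hook base at (175,234), tin at (192,184), and bottles at (286,165) and (369,176). I'll enlarge these.

```bash
cat > h.py <<'E'
import numpy as np, cv2
from scipy.spatial.transform import Rotation as R
def cam(r,n):
    p=r.camera_params(n); return p['mtx'],np.array(p['xyz']),R.from_quat(p['attitude']).as_matrix()
def proj(c,P):
    K,t,A=c; q=(np.atleast_2d(P)-t)@A; q=q*[1,-1,-1]; u=q@K.T; return u[:,:2]/u[:,2:]
def ray(c,uv,z):
    K,t,A=c; d=np.linalg.solve(K,[uv[0],uv[1],1.])*[1,-1,-1]; d=A@d; return t+d*(z-t[2])/d[2]
E
python3 - <<'E'
import cv2
t=cv2.imread('pics/top0.png'); s=cv2.imread('pics/scene0.png')
def crop(i,x0,y0,w,h,f,n): cv2.imwrite('pics/'+n,cv2.resize(i[y0:y0+h,x0:x0+w],None,fx=f,fy=f,interpolation=cv2.INTER_CUBIC))
crop(t,215,195,120,85,6,'tb.png'); crop(t,365,210,70,60,8,'tg.png'); crop(t,140,160,90,120,5,'th.png')
crop(s,190,160,180,110,4,'sb.png'); 
E
```

```text
(no output)
```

View pics/tb.png

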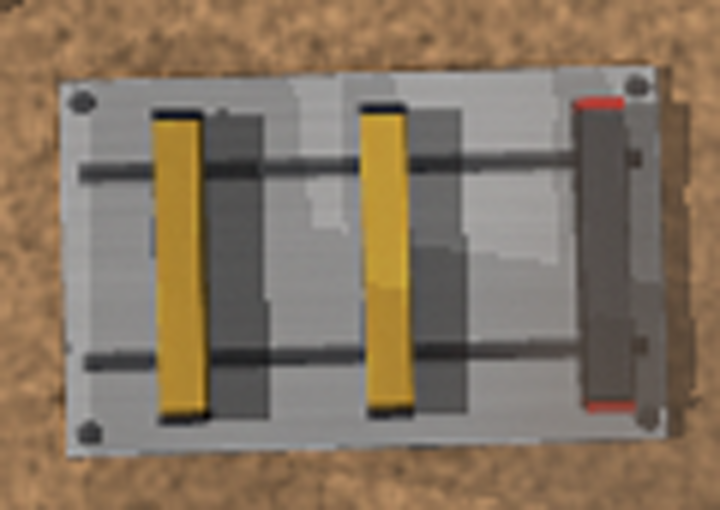

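View pics/tg.png

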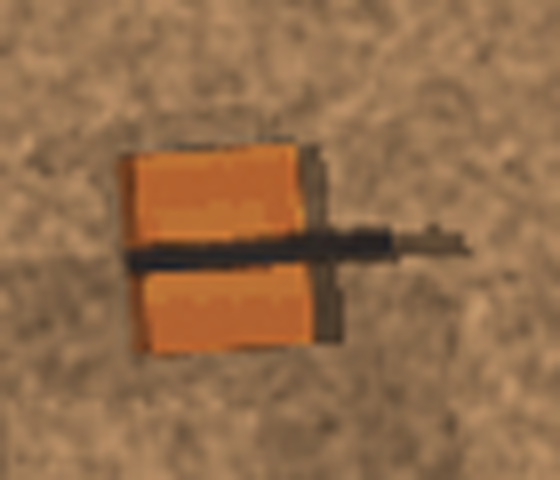

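View pics/th.png

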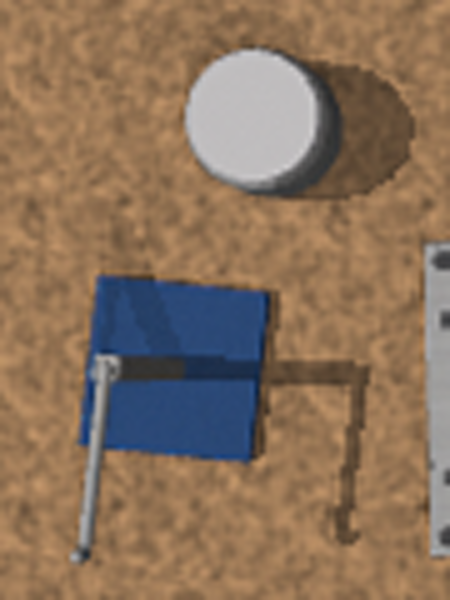

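View pics/sb.png

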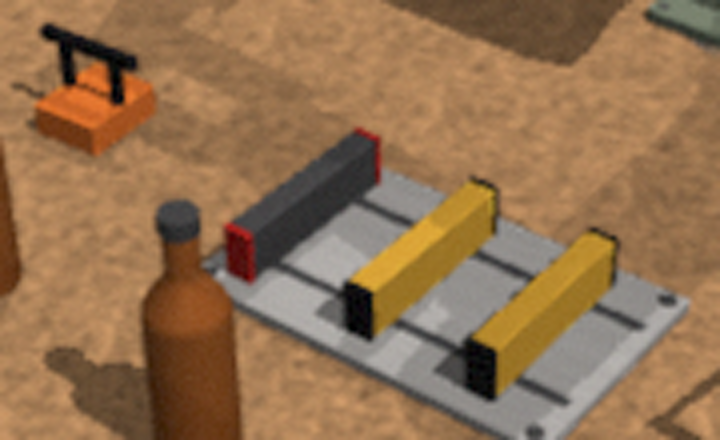

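```bash
cat > m.py <<'E'
from workcell import r
from h import *
from scipy.optimize import least_squares
c=cam(r,'top')
def o(p,x0,y0,f): return (np.array(p,float)+.5)/f-.5+[x0,y0]
def fit(loc,px,g=(0,0,0)):
    loc=np.array(loc,float)
    def W(p):
        R2=np.array([[np.cos(p[2]),-np.sin(p[2])],[np.sin(p[2]),np.cos(p[2])]])
        return np.c_[loc[:,:2]@R2.T+p[:2],loc[:,2]]
    s=least_squares(lambda p:(proj(c,W(p))-px).ravel(),[500,0,0],x_scale=[10,10,.1])
    return s.x.round(3), np.abs(s.fun).max().round(2)
b=lambda p:o(p,215,195,6)
# image TL=( +x,+y), TR=(+x,-y), BL=(-x,+y), BR=(-x,-y)
def rect(hx,hy,z,y0=0): return [[hx,y0+hy,z],[hx,y0-hy,z],[-hx,y0+hy,z],[-hx,y0-hy,z]]
print('bed',fit(rect(100,160,12)+rect(81,12,57,-125),b([[60,83],[655,68],[68,456],[667,437],[573,100],[623,98],[585,411],[634,410]])))
print('bed only',fit(rect(100,160,12),b([[60,83],[655,68],[68,456],[667,437]])))
print('fixed only',fit(rect(81,12,57,0),b([[573,100],[623,98],[585,411],[634,410]])))
print('g1',fit(rect(81,12,57),b([[360,105],[405,105],[368,417],[413,414]])))
print('g2',fit(rect(81,12,57),b([[152,110],[200,112],[158,423],[209,418]])))
g=lambda p:o(p,365,210,8)
print('gauge',fit(rect(40,33,30)+[[0,50,82],[0,-50,82]],g([[133,153],[299,145],[147,353],[312,342],[128,258],[392,242]])))
print('gauge body',fit(rect(40,33,30),g([[133,153],[299,145],[147,353],[312,342]])))
h=lambda p:o(p,140,160,5)
print('hookbase',fit(rect(55,55,10),h([[98,275],[270,292],[80,443],[250,461]])))
print('hook',fit(rect(55,55,10)+[[0,0,170],[-105,0,180]],h([[98,275],[270,292],[80,443],[250,461],[106,368],[81,556]])))
print('tin',ray(c,h([253,118]),70))
print('bottles',ray(c,(286,157),200),ray(c,(378,169),200))
E
python3 m.py
```

```text
bed (array([5.32198e+02, 7.18900e+00, 4.00000e-02]), np.float64(0.7))
bed only (array([5.32308e+02, 6.58800e+00, 3.90000e-02]), np.float64(0.6))
fixed only (array([ 5.37038e+02, -1.17146e+02,  4.40000e-02]), np.float64(0.37))
g1 (array([ 5.3303e+02, -5.4980e+00,  3.7000e-02]), np.float64(0.59))
g2 (array([5.29090e+02, 1.00422e+02, 3.90000e-02]), np.float64(0.87))
gauge (array([ 5.28159e+02, -3.63812e+02,  6.90000e-02]), np.float64(0.36))
gauge body (array([ 5.28167e+02, -3.63878e+02,  6.80000e-02]), np.float64(0.35))
hookbase (array([ 5.44313e+02,  3.26507e+02, -9.10000e-02]), np.float64(0.44))
hook (array([ 5.44066e+02,  3.26282e+02, -8.70000e-02]), np.float64(0.57))
tin [697.07185799 267.70730876  70.        ]
bottles [757.49974632 -21.39991622 200.        ] [ 727.58363429 -276.7583289   200.        ]
```

```bash
cat > d.py <<'E'
import sys
from workcell import r
from h import *
s=r.read_state(); A=R.from_quat(s['ee_rot']).as_matrix(); p=np.array(s['position'])
yaw=np.degrees(np.arctan2(A[1,0],A[0,0]))
print('t',round(s['time'],2),'pos',p.round(1),'yaw',yaw.round(2),'tilt',np.degrees(np.arccos(-A[2,2])).round(2),'F',s['wrist_force'].round(1),'T',s['wrist_torque'].round(2),'w',round(s['width'],1))
if len(sys.argv)>3:
    t=np.array([float(v) for v in sys.argv[1:4]])
    print('tool delta mm',(A.T@(t-p)).round(1), 'turn',round(-(float(sys.argv[4])-yaw),2) if len(sys.argv)>4 else '')
E
python3 d.py 528 -364 150 4
```

```text
t 0.15 pos [ 146.5 -555.5  255.4] yaw -75.23 tilt 0.1 F [-0.4  0.   0.6] T [-0.03 -0.02 -0.02] w 85.8
tool delta mm [ -87.7 -417.6  105.6] turn -79.23
```

>>> {"name": "step_arm", "arguments": {
  "plan": [
    [[1, 0, 0, 0, -8], [1, 0, 0, 0, -8], [1, 0, 0, 0, -8], [1, 0, 0, 0, -8], [1, 0, 0, 0, -8], [1, 0, 0, 0, -8], [1, 0, 0, 0, -8], [1, 0, 0, 0, -8], [1, 0, 0, 0, -8], [1, 0, 0, 0, -7]]
  ]
}}

```text
time: 1.15
position: [146.2, -552.2, 250.0]
ee_rot: [0.998, 0.061, -0.0, -0.006]
wrist_force: [-0.7, -0.2, 0.3]
width: 85.4
```

```bash
python3 d.py 528 -364 150 4
```

```text
t 1.15 pos [ 146.2 -552.2  250. ] yaw 7.03 tilt 0.7 F [-0.7 -0.2  0.3] T [-0.04 -0.05  0.06] w 85.4
tool delta mm [ 402.  -138.8  101.8] turn 3.03
```

>>> {"name": "step_arm", "arguments": {
  "plan": [
    [[1, 0.044, -0.015, 0.006, 1], [1, 0.044, -0.015, 0.006, 1], [1, 0.044, -0.015, 0.006, 1], [1, 0.044, -0.015, 0.006, 0], [1, 0.044, -0.015, 0.006, 0], [1, 0.044, -0.015, 0.006, 0], [1, 0.044, -0.015, 0.006, 0], [1, 0.044, -0.015, 0.006, 0]]
  ]
}}

```text
time: 1.95
position: [492.4, -402.4, 199.3]
ee_rot: [1.0, 0.028, -0.002, -0.005]
wrist_force: [-0.8, -1.6, 1.0]
width: 85.3
```

```bash
python3 d.py 528 -364 150 4
```

```text
t 1.95 pos [ 492.4 -402.4  199.3] yaw 3.26 tilt 0.67 F [-0.8 -1.6  1. ] T [-0.01  0.06  0.01] w 85.3
tool delta mm [ 37.9 -35.8  49.5] turn -0.74
```

>>> {"name": "step_arm", "arguments": {
  "plan": [
    [[1, 0, 0, 0, 0], [1, 0, 0, 0, 0], [1, 0, 0, 0, 0]]
  ]
}}

```text
time: 2.25
position: [496.6, -397.5, 196.2]
ee_rot: [0.999, 0.033, -0.003, -0.008]
wrist_force: [-0.4, -0.2, -0.5]
width: 85.3
```

```bash
python3 d.py 528 -364 150 4
```

```text
t 2.25 pos [ 496.6 -397.5  196.2] yaw 3.77 tilt 0.93 F [-0.4 -0.2 -0.5] T [-0.    0.04  0.  ] w 85.3
tool delta mm [ 33.8 -30.7  46.5] turn -0.23
```

>>> {"name": "step_arm", "arguments": {
  "plan": [
    [[1, 0.011, -0.01, 0.003, 0], [1, 0.011, -0.01, 0.003, 0], [1, 0.01, -0.01, 0.003, 0], [1, 0, 0, -0.001, 0], [1, 0, 0, -0.001, 0]]
  ]
}}

```text
time: 2.75
position: [525.8, -364.8, 189.2]
ee_rot: [1.0, 0.03, -0.003, -0.008]
wrist_force: [-0.2, 0.1, 0.4]
width: 85.2
```

```bash
cat >> d.py <<'E'
print('zaxis',A[:,2].round(4),'q',np.array(s['q']).round(4))
E
python3 d.py 528 -364 150 4; python3 - <<'E'
from workcell import r
import cv2
cv2.imwrite("pics/w1.png", r.read_camera('wrist')[:,:,::-1])
E
python3 d.py
```

```text
t 2.75 pos [ 525.8 -364.8  189.2] yaw 3.45 tilt 0.95 F [-0.2  0.1  0.4] T [-0.03 -0.02  0.04] w 85.2
tool delta mm [ 2.4 -0.1 39.2] turn -0.55
zaxis [-0.0068  0.0151 -0.9999] q [-0.7446  0.4071  1.4257  0.0067  1.324  -0.8065]
t 2.8 pos [ 525.9 -364.8  189.4] yaw 3.44 tilt 0.95 F [-0.2  0.4 -0.3] T [ 0.05 -0.08  0.  ] w 85.4
zaxis [-0.0064  0.0154 -0.9999] q [-0.7447  0.407   1.4255  0.0072  1.3242 -0.8065]
```

View pics/w1.png

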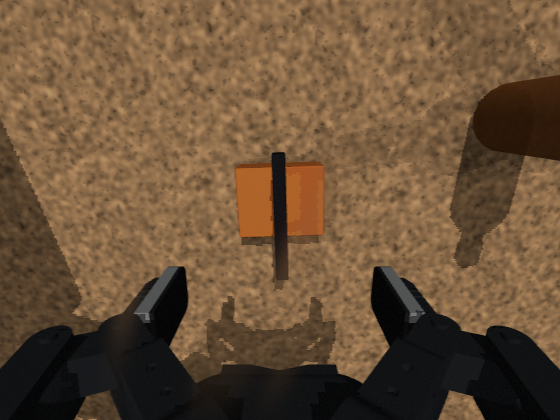

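```bash
python3 - <<'E'
import cv2
i=cv2.imread('pics/w1.png'); cv2.imwrite('pics/w1c.png',cv2.resize(i[145:295,225:335],None,fx=5,fy=4,interpolation=cv2.INTER_CUBIC))
E
```

```text
(no output)
```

View pics/w1c.png

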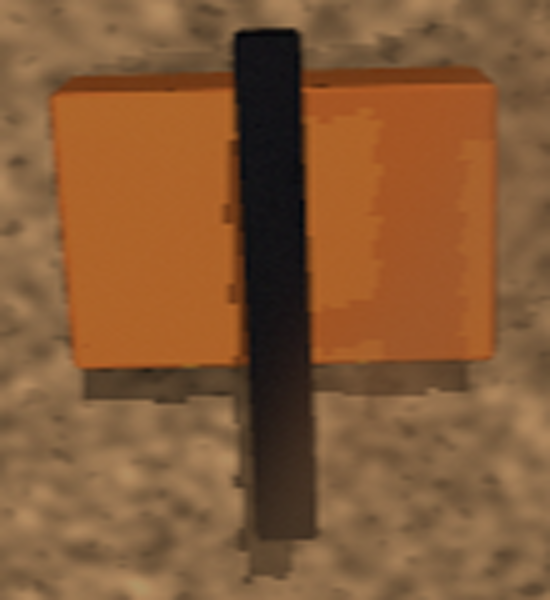

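```bash
python3 - <<'E'
from workcell import r
from h import *
c=cam(r,'wrist'); print(c[1].round(1))
o=lambda p:(np.array(p)+.5)/[5,4]-.5+[225,145]
a=ray(c,o([268,31]),82);b=ray(c,o([286,537]),82)
print(a,b,(a+b)/2,np.linalg.norm(a-b),np.degrees(np.arctan2(*(a-b)[[0,1]])))
k=[ray(c,o(p),30) for p in [(52,95),(495,83),(75,367),(494,357)]]
for q in k: print(q)
print(sum(k)/4,np.degrees(np.arctan2(*((k[0]+k[1]-k[2]-k[3])[[0,1]]))), np.degrees(np.arctan2(*((k[1]+k[3]-k[2]-k[0])[[1,0]]))))
E
```

```text
[ 523.9 -291.7  308.3]
[ 523.20691515 -314.77667986   82.        ] [ 531.92736616 -414.03100227   82.        ] [ 527.56714065 -364.40384106   82.        ] 99.63667388635719 -5.02109438165772
[ 485.73565537 -336.34868369   30.        ]
[ 563.60608505 -328.97212801   30.        ]
[ 491.38301867 -400.28004351   30.        ]
[ 569.76678633 -392.9018387    30.        ]
[ 527.62288636 -364.62567348   30.        ] -5.2763416035806125 5.394326756173591
```

>>> {"name": "step_arm", "arguments": {
  "plan": [
    [[1, 0.001, 0, 0.03, -1], [1, 0.001, 0, 0.03, -0.6], [0.2, 0, 0, 0.026, 0], [0.2, 0, 0, 0.003, 0], [0, 0, 0, 0, 0]]
  ],
  "grip_force": 50
}}

```text
time: 3.3
position: [528.7, -367.1, 102.2]
ee_rot: [0.999, 0.044, -0.0, -0.004]
wrist_force: [0.1, 0.4, -0.1]
width: 44.0
```

```bash
python3 d.py 527.6 -364.4 97 5.1
```

```text
t 3.3 pos [ 528.7 -367.1  102.2] yaw 5.0 tilt 0.5 F [ 0.1  0.4 -0.1] T [ 0.05 -0.05 -0.04] w 44.0
tool delta mm [-0.9 -2.8  5.3] turn -0.1
zaxis [-9.0e-04  8.7e-03 -1.0e+00] q [-0.7439  0.5055  1.4804  0.0063  1.1623 -0.8336]
```

>>> {"name": "step_arm", "arguments": {
  "plan": [
    [[0, -0.001, -0.003, 0.005, 0], [0, 0, 0, 0, 0], [-1, 0, 0, -0.001, 0], [-1, 0, 0, -0.001, 0], [-1, 0, 0, -0.001, 0], [-1, 0, 0, -0.001, 0], [-1, 0, 0, -0.001, 0]]
  ],
  "grip_force": 50
}}

```text
time: 4.0
position: [528.7, -365.8, 106.8]
ee_rot: [0.999, 0.043, 0.002, -0.002]
wrist_force: [-0.1, -0.0, -4.4]
width: 7.5
```

```bash
python3 d.py 527.6 -364.4 97 5.1;python3 - <<'E'
from workcell import r
import cv2
i=r.read_camera('wrist')[:,:,::-1]
cv2.imwrite("pics/w2.png", i)
E
```

```text
t 4.0 pos [ 528.7 -365.8  106.8] yaw 4.96 tilt 0.32 F [-0.1 -0.  -4.4] T [0.01 0.01 0.03] w 7.5
tool delta mm [-1.  -1.4  9.8] turn -0.14
zaxis [ 0.0036  0.0044 -1.    ] q [-0.7423  0.495   1.4855  0.0061  1.1615 -0.8314]
```

View pics/w2.png

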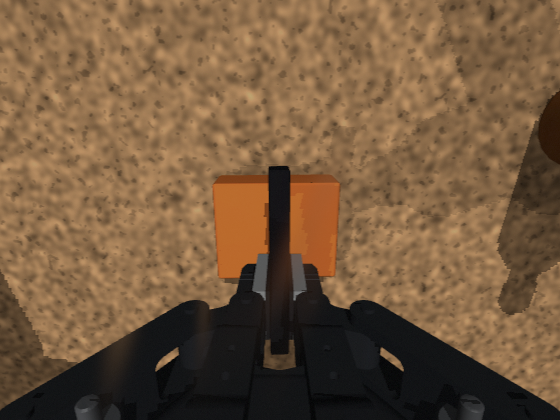

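```bash
python3 - <<'E'
from workcell import r
from h import *
i=cv2.imread('pics/w2.png'); cv2.imwrite('pics/w2c.png',cv2.resize(i[160:370,205:350],None,fx=4,fy=3,interpolation=cv2.INTER_CUBIC))
cv2.imwrite("pics/s2.png", cv2.resize(r.read_camera('scene')[140:220,180:280,::-1],None,fx=6,fy=6,interpolation=cv2.INTER_CUBIC))
print(cam(r,'wrist')[1]); 
E
python3 d.py
```

```text
[ 523.49121185 -291.54477731  224.81436785]
t 4.1 pos [ 528.7 -365.8  106.8] yaw 4.97 tilt 0.32 F [ 0.3 -0.5 -3.8] T [-0.01 -0.03  0.04] w 7.4
zaxis [ 0.0037  0.0043 -1.    ] q [-0.7423  0.4951  1.4853  0.0061  1.1614 -0.8314]
```

View pics/w2c.png

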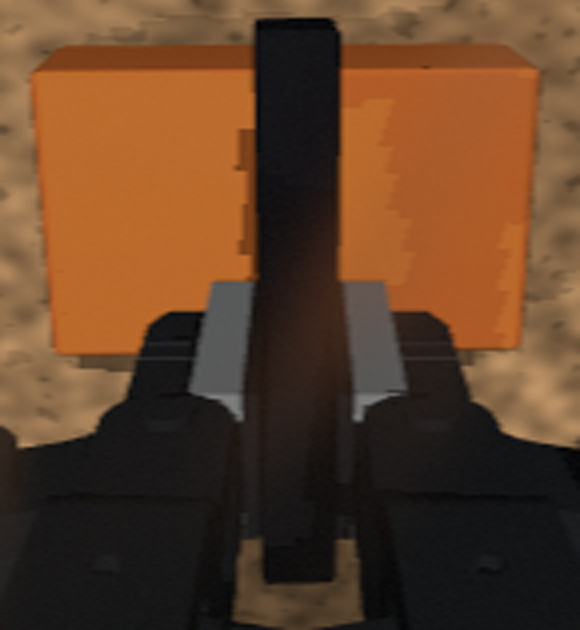

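View pics/s2.png

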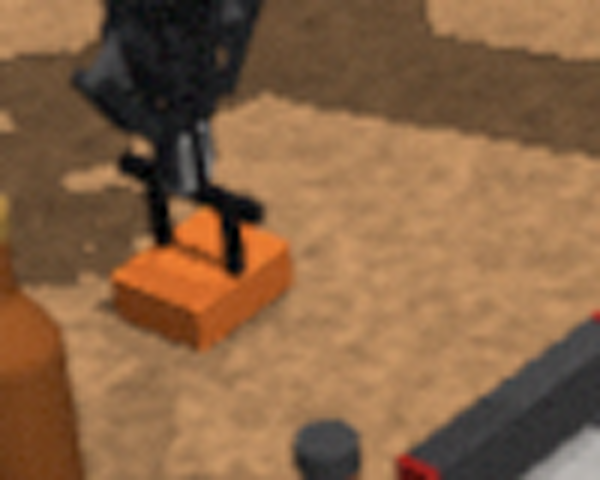

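```bash
python3 - <<'E'
from workcell import r
from h import *
c=cam(r,'wrist')
o=lambda p:(np.array(p)+.5)/[4,3]-.5+[205,160]
for z in (28,30,32,34,36,38,40):
    a,b=ray(c,o([33,72]),z),ray(c,o([538,69]),z); d,e=ray(c,o([55,353]),z),ray(c,o([521,348]),z); print(z,np.linalg.norm(a-b),np.linalg.norm(d-e),(a+b+d+e)/4)
for z in (82,86,90):
    a,b=ray(c,o([297,21]),z),ray(c,o([299,580]),z); print(z,np.linalg.norm(a-b),(a+b)/2)
E
```

```text
28 80.11563311899903 81.02553416459267 [ 528.70830708 -366.10969968   28.        ]
30 79.30150929264698 80.2021640514424 [ 528.65529169 -365.3519814    30.        ]
32 78.48738546629495 79.37879393829218 [ 528.6022763  -364.59426312   32.        ]
34 77.67326163994291 78.55542382514179 [ 528.54926091 -363.83654483   34.        ]
36 76.85913781359088 77.73205371199157 [ 528.49624552 -363.07882655   36.        ]
38 76.04501398723889 76.9086835988413 [ 528.44323013 -362.32110827   38.        ]
40 75.23089016088684 76.08531348569107 [ 528.39021474 -361.56338999   40.        ]
82 102.34358159072971 [ 530.32208062 -365.03231281   82.        ]
86 99.47710301076867 [ 530.13075901 -362.97404552   86.        ]
90 96.6106244308075 [ 529.9394374  -360.91577823   90.        ]
```

>>> {"name": "step_arm", "arguments": {
  "plan": [
    [[-1, 0, 0, -0.04, 0], [-1, 0, -0.01, -0.035, 0.3], [-1, 0, -0.035, -0.02, 0.3], [-1, 0, -0.045, -0.004, 0.3], [-1, 0, -0.045, -0.001, 0], [-1, -0.002, -0.045, -0.001, 0], [-1, -0.005, -0.03, -0.001, 0], [-1, -0.005, -0.015, -0.001, 0], [-1, 0, 0, -0.001, 0]]
  ]
}}

```text
time: 5.0
position: [497.3, -135.7, 212.4]
ee_rot: [0.999, 0.033, 0.001, -0.004]
wrist_force: [0.1, -0.3, -3.6]
width: 7.5
```

```bash
python3 - <<'E'
from workcell import r
import cv2
i=r.read_camera('wrist')[:,:,::-1]
cv2.imwrite("pics/w3.png", cv2.resize(i,None,fx=1.4,fy=1.4,interpolation=cv2.INTER_CUBIC))
cv2.imwrite("pics/w3r.png", i)
E
python3 d.py 535 -69 200 2.3
```

```text
t 5.05 pos [ 498.  -137.   212.8] yaw 3.77 tilt 0.41 F [ 0.6 -0.1 -2.6] T [ 0.03  0.03 -0.  ] w 7.9
tool delta mm [ 41.3 -65.3  13.4] turn 1.47
zaxis [ 0.0025  0.0067 -1.    ] q [-0.4402  0.1232  1.7318  0.0075  1.2871 -0.508 ]
```

View pics/w3.png

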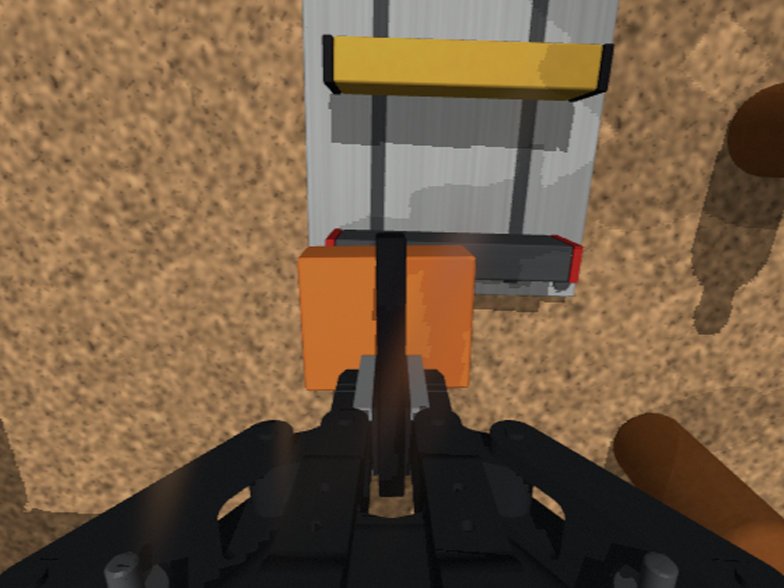

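```bash
python3 - <<'E'
import cv2
i=cv2.imread('pics/w3r.png')
cv2.imwrite('pics/w3a.png',cv2.resize(i[15:80,215:445],None,fx=3.4,fy=6,interpolation=cv2.INTER_CUBIC))
cv2.imwrite('pics/w3b.png',cv2.resize(i[155:215,330:430],None,fx=7,fy=7,interpolation=cv2.INTER_CUBIC))
E
```

```text
(no output)
```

View pics/w3a.png

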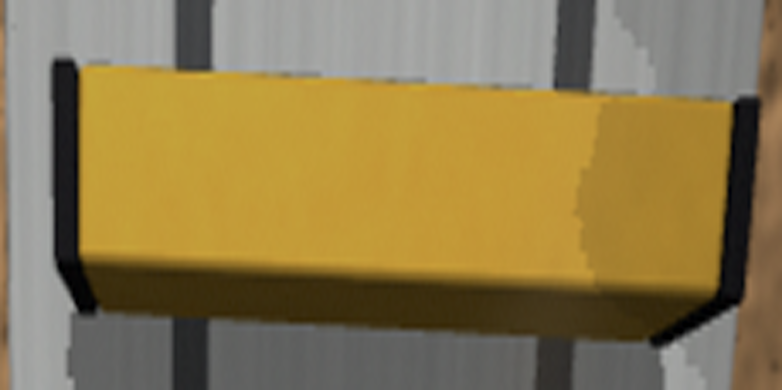

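View pics/w3b.png

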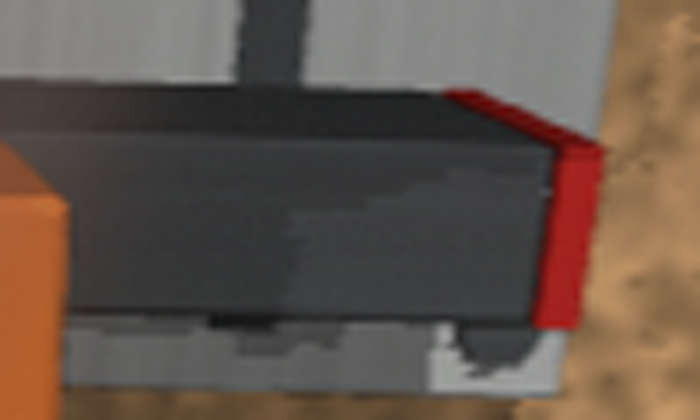

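```bash
python3 - <<'E'
from workcell import r
from h import *
c=cam(r,'wrist')
oa=lambda p:(np.array(p)+.5)/[3.4,6]-.5+[215,15]
ob=lambda p:(np.array(p)+.5)/7-.5+[330,155]
k=[ray(c,oa(p),57) for p in [(53,60),(757,98),(57,262),(741,298)]]
print(np.array(k).round(1))
print('g1',sum(k)/4,[np.degrees(np.arctan2(*(k[j+1]-k[j])[[1,0]])).round(2) for j in (0,2)],np.linalg.norm(k[1]-k[0]),np.linalg.norm(k[2]-k[0]))
f=[ray(c,ob(p),57) for p in [(604,150),(577,327)]]; print('fix right corners',f)
e=[ray(c,ob(p),57) for p in [(60,134),(555,150),(75,312),(535,322)]]
print('fixed edge yaw',[np.degrees(np.arctan2(*(e[j+1]-e[j])[[1,0]])).round(2) for j in (0,2)])
# lane width along normal
y=np.radians(2.3); n=np.array([-np.sin(y),np.cos(y),0])
print('lane1',((k[2]+k[3])/2-f[0])@n)
E
```

```text
[[453.2   1.5  57. ]
 [613.3   7.7  57. ]
 [454.6 -22.1  57. ]
 [614.5 -16.   57. ]]
g1 [533.90141441  -7.23899443  57.        ] [np.float64(2.21), np.float64(2.2)] 160.15546340727508 23.626787359298564
fix right corners [array([ 618.26557965, -105.85027257,   57.        ]), array([ 619.16973479, -128.82441476,   57.        ])]
fixed edge yaw [np.float64(1.86), np.float64(2.43)]
lane1 90.09737160030669
```

>>> {"name": "step_arm", "arguments": {
  "plan": [
    [[-1, 0.016, -0.022, -0.001, 0.6], [-1, 0.016, -0.022, -0.001, 0.5], [-1, 0.005, -0.015, 0, 0.4], [-1, 0.001, 0, 0, 0], [-1, 0, 0, 0, 0]]
  ]
}}

```text
time: 5.55
position: [537.0, -83.8, 215.5]
ee_rot: [1.0, 0.015, 0.003, 0.0]
wrist_force: [0.5, 0.6, -3.1]
width: 8.1
```

```bash
python3 d.py 535 -69.3 135 2.2
```

```text
t 5.55 pos [537.  -83.8 215.5] yaw 1.72 tilt 0.36 F [ 0.5  0.6 -3.1] T [ 0. -0.  0.] w 8.1
tool delta mm [ -2.  -14.6  80.5] turn -0.48
zaxis [ 6.3e-03 -5.0e-04 -1.0e+00] q [-3.1490e-01  1.7340e-01  1.6682e+00  1.5000e-03  1.2938e+00 -3.4530e-01]
```

>>> {"name": "step_arm", "arguments": {
  "plan": [
    [[-1, -0.001, -0.012, 0.025, -0.3], [-1, 0, -0.004, 0.025, 0], [-1, 0, 0, 0.02, 0], [-1, 0, 0, 0.002, 0]]
  ]
}}

```text
time: 5.95
position: [538.0, -75.3, 143.1]
ee_rot: [1.0, 0.014, 0.005, 0.002]
wrist_force: [-1.3, 1.8, -3.3]
width: 7.6
```

```bash
python3 d.py 535 -69.3 122 2.2; python3 - <<'E'
from workcell import r
import cv2
i=r.read_camera('wrist')[:,:,::-1]
cv2.imwrite("pics/w4.png", i)
E
```

```text
t 5.95 pos [538.  -75.3 143.1] yaw 1.65 tilt 0.69 F [-1.3  1.8 -3.3] T [0.46 0.2  0.05] w 7.6
tool delta mm [-3.  -6.1 21. ] turn -0.55
zaxis [ 0.011  -0.0048 -0.9999] q [-2.9760e-01  2.5470e-01  1.7345e+00 -1.5000e-03  1.1405e+00 -3.2580e-01]
```

View pics/w4.png

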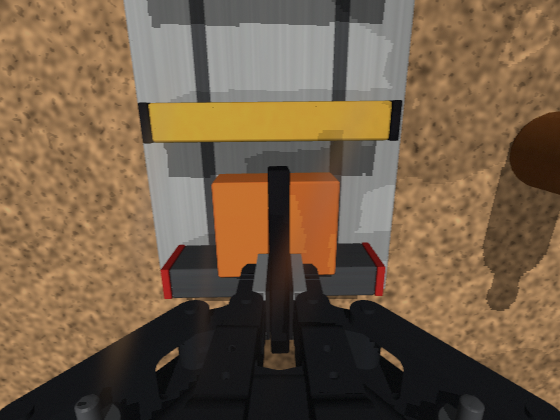

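>>> {"name": "step_arm", "arguments": {
  "plan": [
    [[-1, -0.003, -0.005, 0, -0.5], [-1, 0, -0.004, 0, 0], [-1, 0, 0, 0, 0]]
  ]
}}

```text
time: 6.3
position: [536.9, -68.9, 146.9]
ee_rot: [1.0, 0.018, 0.008, 0.004]
wrist_force: [0.4, 0.4, -3.6]
width: 7.4
```

```bash
python3 d.py 535 -69.3 115.5 2.2
```

```text
t 6.3 pos [536.9 -68.9 146.9] yaw 2.04 tilt 1.08 F [ 0.4  0.4 -3.6] T [-0.01 -0.03 -0.  ] w 7.4
tool delta mm [-2.4  0.1 31.3] turn -0.16
zaxis [ 0.0169 -0.0081 -0.9998] q [-0.2859  0.2423  1.7412 -0.0033  1.1396 -0.3201]
```

>>> {"name": "step_arm", "arguments": {
  "plan": [
    [[-1, -0.002, 0, 0.014, 0], [-1, 0, 0, 0.012, 0], [-1, 0, 0, 0.004, 0], [-1, 0, 0, 0.001, 0], [-1, 0, 0, 0, 0]]
  ]
}}

```text
time: 6.8
position: [536.7, -70.5, 115.8]
ee_rot: [1.0, 0.018, 0.01, 0.006]
wrist_force: [-0.8, -0.8, 0.2]
width: 7.9
```

```bash
python3 d.py 535 -69.3 115.5 2.2
```

```text
t 6.8 pos [536.7 -70.5 115.8] yaw 2.1 tilt 1.35 F [-0.8 -0.8  0.2] T [-0.08  0.15  0.01] w 7.9
tool delta mm [-1.6 -1.2  0.2] turn -0.1
zaxis [ 0.0205 -0.0115 -0.9997] q [-0.2877  0.2834  1.7641 -0.0059  1.0711 -0.3215]
```

>>> {"name": "step_arm", "arguments": {
  "plan": [
    [[-0.4, 0, 0, 0, 0], [0, 0, 0, -0.002, 0], [0.2, 0, 0, -0.01, 0], [0.2, 0, 0, -0.03, 0], [0.2, 0, 0, -0.03, 0], [0, 0, 0, -0.03, 0], [-1, 0, 0, -0.005, 0]]
  ]
}}

```text
time: 7.5
position: [537.2, -69.3, 232.4]
ee_rot: [1.0, 0.018, 0.015, 0.007]
wrist_force: [0.9, -0.2, 0.6]
width: 29.3
```

```bash
python3 d.py 535 -69.3 115.5 2.2; python3 - <<'E'
from workcell import r
import cv2
i=r.read_camera('wrist')[:,:,::-1]
cv2.imwrite("pics/w5.png", i)
E
```

```text
t 7.5 pos [537.2 -69.3 232.4] yaw 2.1 tilt 1.84 F [ 0.9 -0.2  0.6] T [ 0.03 -0.06 -0.03] w 29.3
tool delta mm [ -5.6  -1.7 116.8] turn -0.1
zaxis [ 0.0295 -0.0125 -0.9995] q [-0.2862  0.1383  1.6724 -0.0038  1.299  -0.3217]
```

View pics/w5.png

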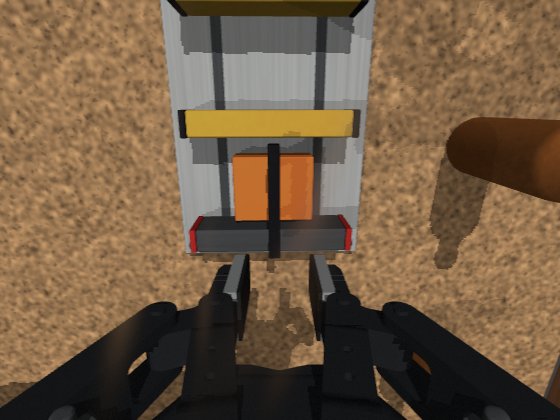

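>>> {"name": "step_arm", "arguments": {
  "plan": [
    [[-1, -0.022, -0.03, 0, 0], [-1, -0.022, -0.03, 0, 0], [-1, -0.02, -0.028, 0, 0], [-1, 0, 0, 0, 0], [-1, 0, 0, 0, 0]]
  ]
}}

```text
time: 8.05
position: [466.6, 18.6, 226.3]
ee_rot: [1.0, 0.017, 0.014, 0.006]
wrist_force: [-0.8, 0.6, 1.2]
width: 0.1
```

```bash
python3 d.py 472 21 55 2.2
```

```text
t 8.05 pos [466.6  18.6 226.3] yaw 2.0 tilt 1.71 F [-0.8  0.6  1.2] T [-0.01  0.01 -0.02] w 0.1
tool delta mm [  0.9  -4.4 171.4] turn -0.2
zaxis [ 0.0273 -0.0118 -0.9996] q [-0.1408 -0.0156  1.8487 -0.0082  1.2798 -0.1733]
```

>>> {"name": "step_arm", "arguments": {
  "plan": [
    [[-1, 0, -0.002, 0.045, 0], [-1, 0.001, -0.002, 0.045, 0], [-1, 0, 0, 0.04, 0], [-1, 0, 0, 0.02, 0], [-1, 0, 0, 0.005, 0], [-1, 0, 0, 0, 0]]
  ]
}}

```text
time: 8.65
position: [477.8, 16.7, 67.2]
ee_rot: [1.0, 0.015, 0.017, 0.007]
wrist_force: [-0.1, -0.4, 0.4]
width: -0.1
```

```bash
python3 d.py 472 21 55 2.2
```

```text
t 8.65 pos [477.8  16.7  67.2] yaw 1.79 tilt 2.11 F [-0.1 -0.4  0.4] T [-0.04  0.03 -0.02] w -0.1
tool delta mm [-6.  -4.6 11.9] turn -0.41
zaxis [ 0.0342 -0.0139 -0.9993] q [-0.1408  0.2399  1.9503 -0.0113  0.9156 -0.165 ]
```

>>> {"name": "step_arm", "arguments": {
  "plan": [
    [[-1, -0.002, 0, 0.01, -0.3], [-1, 0, 0.002, 0.002, 0], [-1, 0, 0.003, 0, 0], [-1, 0, 0.003, 0, 0], [-1, 0, 0.003, 0, 0], [-1, 0, 0.003, 0, 0]]
  ]
}}

```text
time: 9.25
position: [477.9, 6.9, 56.9]
ee_rot: [1.0, 0.016, 0.019, 0.002]
wrist_force: [0.3, 4.9, -3.9]
width: -0.5
```

```bash
python3 d.py 472 -9 55 2.2
```

```text
t 9.25 pos [477.9   6.9  56.9] yaw 1.86 tilt 2.19 F [ 0.3  4.9 -3.9] T [ 0.96 -0.06  0.08] w -0.5
tool delta mm [-6.5 15.7  1.7] turn -0.34
zaxis [ 0.0381 -0.0025 -0.9993] q [-0.1694  0.257   1.9573  0.0051  0.8893 -0.205 ]
```

>>> {"name": "step_arm", "arguments": {
  "plan": [
    [[-1, 0, 0.003, 0, 0], [-1, 0, 0.003, 0, 0], [-1, 0, 0.003, 0, 0], [-1, 0, 0.003, 0, 0]]
  ]
}}

```text
time: 9.65
position: [477.8, -0.7, 57.7]
ee_rot: [1.0, 0.015, 0.02, -0.003]
wrist_force: [0.7, 4.6, -3.1]
width: -0.1
```

```bash
python3 d.py 472 -9 55 2.2
```

```text
t 9.65 pos [477.8  -0.7  57.7] yaw 1.74 tilt 2.3 F [ 0.7  4.6 -3.1] T [ 0.84 -0.07  0.05] w -0.1
tool delta mm [-6.2  8.2  2.4] turn -0.46
zaxis [ 0.0395  0.0071 -0.9992] q [-0.1918  0.2546  1.9585  0.0187  0.8912 -0.2339]
```

>>> {"name": "step_arm", "arguments": {
  "plan": [
    [[-1, 0, 0.003, 0, 0], [-1, 0, 0.003, 0, 0], [-1, 0, 0.003, 0, 0]]
  ]
}}

```text
time: 9.95
position: [477.8, -5.8, 58.1]
ee_rot: [1.0, 0.014, 0.021, -0.007]
wrist_force: [1.5, 7.8, -4.5]
width: 0.0
```

```bash
python3 d.py 472 -9 55 2.2
```

```text
t 9.95 pos [477.8  -5.8  58.1] yaw 1.63 tilt 2.51 F [ 1.5  7.8 -4.5] T [ 1.28 -0.17  0.07] w 0.0
tool delta mm [-6.   3.   2.8] turn -0.57
zaxis [ 0.0409  0.0153 -0.999 ] q [-0.2081  0.2532  1.9591  0.0301  0.8926 -0.2554]
```

>>> {"name": "step_arm", "arguments": {
  "plan": [
    [[-1, 0, 0.0025, 0, 0]]
  ]
}}

```text
time: 10.05
position: [477.8, -6.8, 58.2]
ee_rot: [1.0, 0.014, 0.021, -0.009]
wrist_force: [2.4, 6.5, -4.1]
width: -0.0
```

>>> {"name": "step_arm", "arguments": {
  "plan": [
    [[-1, 0, 0.0025, 0, 0]]
  ]
}}

```text
time: 10.15
position: [477.8, -7.7, 58.3]
ee_rot: [1.0, 0.014, 0.021, -0.011]
wrist_force: [0.4, 6.9, -4.1]
width: -0.0
```

>>> {"name": "step_arm", "arguments": {
  "plan": [
    [[-1, 0, 0.0025, 0, 0]]
  ]
}}

```text
time: 10.25
position: [477.8, -8.0, 58.3]
ee_rot: [1.0, 0.013, 0.021, -0.013]
wrist_force: [1.6, 11.5, -3.5]
width: 0.0
```

>>> {"name": "step_arm", "arguments": {
  "plan": [
    [[-1, 0, 0.003, 0, 0]]
  ]
}}

```text
time: 10.35
position: [477.8, -8.0, 58.4]
ee_rot: [1.0, 0.012, 0.022, -0.016]
wrist_force: [3.3, 13.7, -2.8]
width: 0.1
```

>>> {"name": "step_arm", "arguments": {
  "plan": [
    [[-1, 0, 0.004, 0, 0]]
  ]
}}

```text
time: 10.45
position: [477.8, -8.1, 58.5]
ee_rot: [0.999, 0.011, 0.022, -0.02]
wrist_force: [2.3, 19.1, -1.9]
width: 0.1
```

```bash
python3 d.py 472 -9 55 2.2; python3 - <<'E'
from workcell import r
import cv2
i=r.read_camera('wrist')[:,:,::-1]
cv2.imwrite("pics/w6.png", i)
i=r.read_camera('top')[:,:,::-1]
cv2.imwrite("pics/t6.png", cv2.resize(i[195:280,215:335],None,fx=6,fy=6,interpolation=cv2.INTER_CUBIC))
E
```

```text
t 10.45 pos [477.8  -8.1  58.5] yaw 1.21 tilt 3.44 F [ 2.3 19.1 -1.9] T [ 2.79 -0.35  0.13] w 0.1
tool delta mm [-6.   0.9  3.2] turn -0.99
zaxis [ 0.0438  0.0409 -0.9982] q [-0.2293  0.2521  1.9602  0.0637  0.8968 -0.2903]
```

View pics/w6.png

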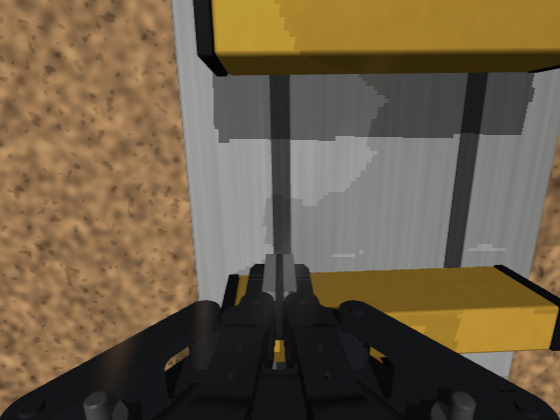

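View pics/t6.png

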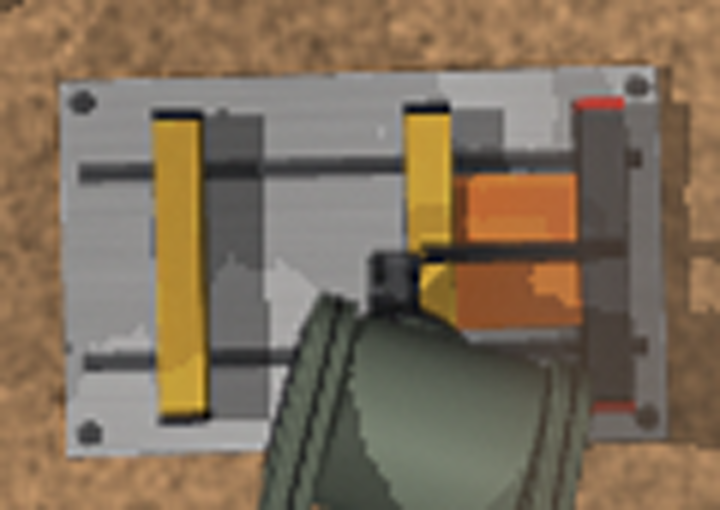

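>>> {"name": "step_arm", "arguments": {
  "plan": [
    [[-1, 0, -0.006, 0, -0.5], [-1, 0, -0.006, -0.002, -0.5], [-1, 0, 0, -0.03, 0], [-1, 0, 0, -0.035, 0], [-1, -0.01, 0.01, -0.03, 0], [-1, -0.02, 0.03, -0.02, 0], [-1, -0.015, 0.04, 0, 0], [-1, 0, 0.04, 0, 0], [-1, 0, 0.01, 0, 0], [-1, 0, 0, 0, 0]]
  ]
}}

```text
time: 11.55
position: [437.1, -139.0, 184.2]
ee_rot: [0.999, 0.024, 0.032, -0.012]
wrist_force: [0.5, 1.0, 0.1]
width: -0.2
```

```bash
python3 d.py 428 -121 60 2.2; python3 - <<'E'
from workcell import r
import cv2
i=r.read_camera('wrist')[:,:,::-1]
cv2.imwrite("pics/w7.png", i)
E
```

```text
t 11.55 pos [ 437.1 -139.   184.2] yaw 2.76 tilt 3.9 F [0.5 1.  0.1] T [-0.06  0.04  0.  ] w -0.2
tool delta mm [-16.1 -15.6 123.8] turn 0.56
zaxis [ 0.0631  0.0254 -0.9977] q [-5.3180e-01  3.0000e-04  1.9285e+00  5.8500e-02  1.1719e+00 -6.0240e-01]
```

View pics/w7.png

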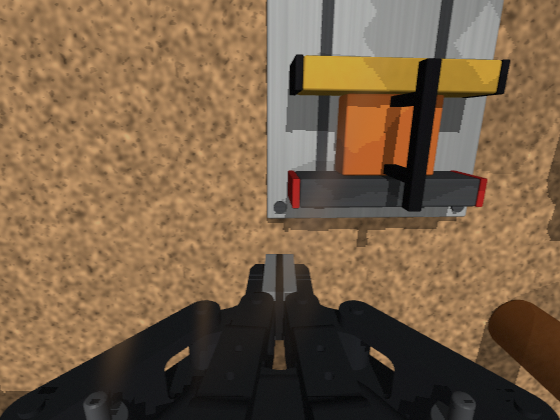

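>>> {"name": "step_arm", "arguments": {
  "plan": [
    [[-1, -0.008, -0.01, 0.035, 0], [-1, -0.008, -0.007, 0.035, 0], [-1, 0, 0, 0.035, 0], [-1, 0, 0, 0.015, 0], [-1, 0, 0, 0.003, 0]]
  ]
}}

```text
time: 12.1
position: [430.6, -113.7, 59.7]
ee_rot: [0.999, 0.028, 0.035, -0.011]
wrist_force: [0.2, -0.5, 1.6]
width: -0.1
```

```bash
python3 d.py 428 -121 60 2.2
```

```text
t 12.1 pos [ 430.6 -113.7   59.7] yaw 3.22 tilt 4.17 F [ 0.2 -0.5  1.6] T [-0.01  0.08 -0.03] w -0.1
tool delta mm [-3.   7.1 -0.7] turn 1.02
zaxis [ 0.0685  0.0242 -0.9974] q [-0.4888  0.1811  2.0487  0.0705  0.8638 -0.5902]
```

>>> {"name": "step_arm", "arguments": {
  "plan": [
    [[-1, 0, 0.007, 0, 0.5], [-1, 0.003, 0.001, 0, 0.5], [-1, 0.004, 0, 0, 0], [-1, 0.004, 0, 0, 0]]
  ]
}}

```text
time: 12.5
position: [444.2, -120.6, 62.5]
ee_rot: [0.999, 0.02, 0.036, -0.011]
wrist_force: [0.9, 0.0, 0.1]
width: 0.2
```

```bash
python3 d.py 440 -121 60 2.2
```

```text
t 12.5 pos [ 444.2 -120.6   62.5] yaw 2.3 tilt 4.29 F [0.9 0.  0.1] T [ 0.04  0.06 -0.02] w 0.2
tool delta mm [-4.4  0.3  2.1] turn 0.1
zaxis [ 0.071   0.0234 -0.9972] q [-0.4883  0.2023  2.0141  0.0704  0.8746 -0.573 ]
```

>>> {"name": "step_arm", "arguments": {
  "plan": [
    [[-1, 0.003, 0, 0.002, 0], [-1, 0.003, 0, 0, 0], [-1, 0.003, 0, 0, 0]]
  ]
}}

```text
time: 12.8
position: [446.9, -120.4, 61.1]
ee_rot: [0.999, 0.023, 0.026, -0.011]
wrist_force: [-10.8, -2.0, 6.8]
width: -0.2
```

```bash
python3 d.py 440 -121 60 2.2
```

```text
t 12.8 pos [ 446.9 -120.4   61.1] yaw 2.58 tilt 3.28 F [-10.8  -2.    6.8] T [-0.42  1.52 -0.  ] w -0.2
tool delta mm [-7.   0.3  0.7] turn 0.38
zaxis [ 0.052   0.0237 -0.9984] q [-0.4793  0.2189  1.996   0.0579  0.8922 -0.5605]
```

>>> {"name": "step_arm", "arguments": {
  "plan": [
    [[-1, 0.003, 0, 0, 0], [-1, 0.003, 0, 0, 0], [-1, 0.003, 0, 0, 0]]
  ]
}}

```text
time: 13.1
position: [447.1, -119.7, 60.4]
ee_rot: [1.0, 0.024, 0.015, -0.012]
wrist_force: [-9.4, -2.3, 4.8]
width: -0.1
```

```bash
python3 d.py 440 -121 60 2.2
```

```text
t 13.1 pos [ 447.1 -119.7   60.4] yaw 2.79 tilt 2.21 F [-9.4 -2.3  4.8] T [-0.36  1.46 -0.01] w -0.1
tool delta mm [-7.1  0.9  0.1] turn 0.59
zaxis [ 0.0291  0.0253 -0.9993] q [-0.472   0.2317  1.9807  0.0452  0.9153 -0.5482]
```

>>> {"name": "step_arm", "arguments": {
  "plan": [
    [[-1, 0.003, 0, 0, 0], [-1, 0.003, 0, 0, 0], [-1, 0.003, 0, 0, 0], [-1, 0.003, 0, 0, 0], [-1, 0.003, 0, 0, 0]]
  ]
}}

```text
time: 13.6
position: [447.2, -118.7, 59.0]
ee_rot: [1.0, 0.027, -0.004, -0.014]
wrist_force: [-10.5, -2.3, 7.1]
width: -0.2
```

```bash
python3 d.py 440 -121 60 2.2
```

```text
t 13.6 pos [ 447.2 -118.7   59. ] yaw 3.09 tilt 1.68 F [-10.5  -2.3   7.1] T [-0.34  1.37 -0.02] w -0.2
tool delta mm [-7.4  1.9 -1. ] turn 0.89
zaxis [-0.0094  0.0279 -0.9996] q [-0.4601  0.2539  1.9551  0.0255  0.9535 -0.5289]
```

>>> {"name": "step_arm", "arguments": {
  "plan": [
    [[-1, -0.012, 0, 0, 0.5], [-1, 0, 0.022, 0, 0.4], [-1, 0, 0.024, 0, 0], [-1, 0.018, 0, 0, 0], [-1, 0.02, 0, 0, 0], [-1, 0, 0, 0, 0]]
  ]
}}

```text
time: 14.2
position: [475.8, -166.7, 59.6]
ee_rot: [1.0, 0.017, -0.001, -0.013]
wrist_force: [-0.4, 0.1, 0.5]
width: 0.2
```

```bash
python3 d.py 475 -150 60 2.2
```

```text
t 14.2 pos [ 475.8 -166.7   59.6] yaw 1.97 tilt 1.46 F [-0.4  0.1  0.5] T [-0.   -0.    0.06] w 0.2
tool delta mm [ -0.2 -16.7   0. ] turn -0.23
zaxis [-0.003   0.0254 -0.9997] q [-0.5209  0.3237  1.8578  0.0248  0.9755 -0.5693]
```

>>> {"name": "step_arm", "arguments": {
  "plan": [
    [[-1, 0, -0.01, 0, 0], [-1, 0, -0.006, 0, 0], [-1, 0, -0.003, 0, 0], [-1, 0, -0.003, 0, 0], [-1, 0, -0.003, 0, 0], [-1, 0, -0.003, 0, 0]]
  ]
}}

```text
time: 14.8
position: [472.8, -143.9, 60.3]
ee_rot: [1.0, 0.02, -0.0, -0.003]
wrist_force: [0.7, -10.9, -6.4]
width: -0.0
```

```bash
python3 d.py 475 -150 60 2.2
```

```text
t 14.8 pos [ 472.8 -143.9   60.3] yaw 2.32 tilt 0.34 F [  0.7 -10.9  -6.4] T [-1.92 -0.07  0.02] w -0.0
tool delta mm [2.  6.1 0.2] turn 0.12
zaxis [-1.0e-04  5.9e-03 -1.0e+00] q [-0.474   0.2999  1.8887  0.0063  0.9558 -0.5181]
```

>>> {"name": "step_arm", "arguments": {
  "plan": [
    [[-1, 0, -0.003, 0, 0], [-1, 0, -0.003, 0, 0], [-1, 0, -0.003, 0, 0]]
  ]
}}

```text
time: 15.1
position: [472.8, -143.7, 60.5]
ee_rot: [1.0, 0.022, 0.002, 0.007]
wrist_force: [-0.3, -10.7, -5.3]
width: -0.0
```

```bash
python3 d.py 475 -150 60 2.2
```

```text
t 15.1 pos [ 472.8 -143.7   60.5] yaw 2.58 tilt 0.87 F [ -0.3 -10.7  -5.3] T [-1.72 -0.03 -0.03] w -0.0
tool delta mm [1.9 6.4 0.6] turn 0.38
zaxis [ 0.0042 -0.0145 -0.9999] q [-0.4638  0.2943  1.8959 -0.0137  0.9412 -0.5007]
```

>>> {"name": "step_arm", "arguments": {
  "plan": [
    [[-1, 0, 0.008, -0.005, 0], [-1, 0, 0, -0.04, 0.3], [-1, 0, 0, -0.045, 0], [0, 0.015, -0.015, -0.045, 0], [0.3, 0.022, -0.03, -0.01, 0], [0.3, 0.02, -0.03, 0, 0], [0.3, 0, 0, 0, 0], [0.3, 0, 0, 0, 0]]
  ]
}}

```text
time: 15.9
position: [525.3, -69.2, 212.0]
ee_rot: [1.0, 0.019, 0.001, 0.005]
wrist_force: [-0.4, 0.5, 0.0]
width: 55.5
```

```bash
python3 d.py 536 -75 109 2.2; python3 - <<'E'
from workcell import r
import cv2
i=r.read_camera('wrist')[:,:,::-1]
cv2.imwrite("pics/w8.png", i)
cv2.imwrite("pics/w8c.png", cv2.resize(i[80:280,160:400],None,fx=3.3,fy=3,interpolation=cv2.INTER_CUBIC))
E
```

```text
t 15.9 pos [525.3 -69.2 212. ] yaw 2.13 tilt 0.57 F [-0.4  0.5  0. ] T [ 0.02 -0.02  0.01] w 55.5
tool delta mm [ 10.2   5.2 103. ] turn -0.07
zaxis [ 0.0031 -0.0094 -1.    ] q [-0.2899  0.15    1.7033 -0.0085  1.2827 -0.3247]
```

View pics/w8c.png

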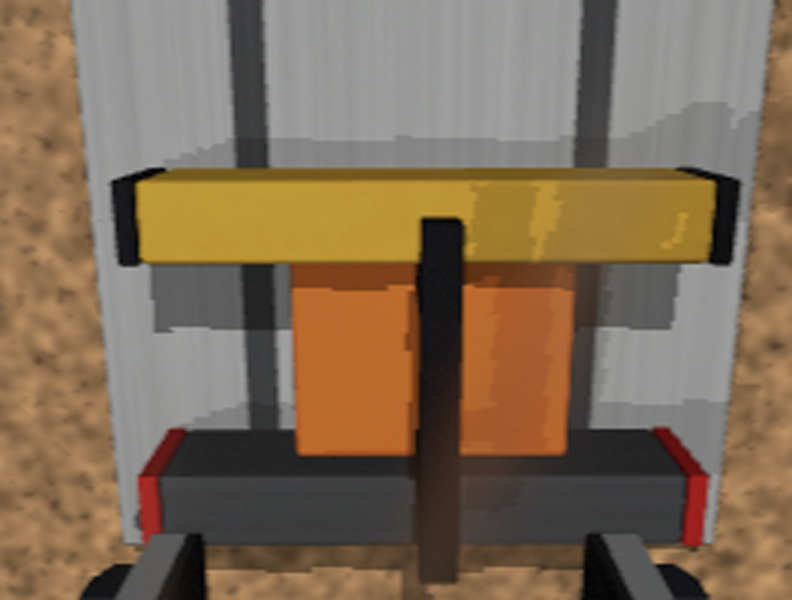

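```bash
python3 - <<'E'
from workcell import r
from h import *
c=cam(r,'wrist')
o=lambda p:(np.array(p)+.5)/[3.3,3]-.5+[160,80]
a=ray(c,o([442,218]),94);b=ray(c,o([439,582]),94); print('bar',a,b,(a+b)/2,np.linalg.norm(a-b),np.degrees(np.arctan2(-(a-b)[0],(a-b)[1])))
k=[ray(c,o(p),57) for p in [(115,263),(735,263),(140,475),(708,474),(113,180),(739,180)]]
for j in (0,2,4): print(k[j],k[j+1],np.degrees(np.arctan2(*(k[j+1]-k[j])[[1,0]])))
m=[ray(c,o(p),42) for p in [(293,289),(572,289),(297,455),(567,454)]]; print('body',sum(m)/4)
E
python3 d.py
```

```text
bar [536.06236961 -22.53273977  94.        ] [ 540.31949554 -122.69456701   94.        ] [538.19093257 -72.61365339  94.        ] 100.25225562303467 2.4337478671500974
[452.93127152 -43.07516544  57.        ] [615.48757569 -37.25706096  57.        ] 2.0498165149410514
[ 456.98979789 -108.96790174   57.        ] [ 616.77375295 -102.97949919   57.        ] 2.146333665579056
[453.47597721 -19.59124584  57.        ] [613.33581496 -13.84654933  57.        ] 2.058085970119606
body [538.40983511 -77.9092267   42.        ]
t 15.95 pos [525.2 -69.3 211.8] yaw 2.09 tilt 0.53 F [-0.4  1.1  0.1] T [0.01 0.02 0.02] w 55.8
zaxis [ 0.003  -0.0088 -1.    ] q [-0.2904  0.15    1.7036 -0.0079  1.2825 -0.3246]
```

>>> {"name": "step_arm", "arguments": {
  "plan": [
    [[0.2, 0.007, 0.003, 0.03, 0], [0, 0.006, 0.002, 0.03, 0], [0, 0, 0, 0.025, 0], [0, 0, 0, 0.006, 0], [0, 0, 0, 0, 0]]
  ]
}}

```text
time: 16.45
position: [535.9, -78.6, 117.9]
ee_rot: [1.0, 0.016, 0.0, 0.004]
wrist_force: [0.1, -0.4, 0.4]
width: 42.8
```

```bash
python3 d.py 538.2 -74 110.5 2.15
```

```text
t 16.45 pos [535.9 -78.6 117.9] yaw 1.79 tilt 0.51 F [ 0.1 -0.4  0.4] T [ 0.04 -0.02  0.02] w 42.8
tool delta mm [ 2.4 -4.6  7.3] turn -0.36
zaxis [ 6.0e-04 -8.8e-03 -1.0e+00] q [-0.3009  0.2919  1.7475 -0.0093  1.0991 -0.328 ]
```

>>> {"name": "step_arm", "arguments": {
  "plan": [
    [[0, 0.0025, -0.005, 0.006, -0.4], [0, 0, 0, 0.001, 0], [0, 0, 0, 0, 0]]
  ]
}}

```text
time: 16.75
position: [539.3, -74.4, 112.8]
ee_rot: [1.0, 0.019, 0.002, 0.005]
wrist_force: [-0.5, -0.6, 0.4]
width: 42.8
```

```bash
python3 d.py 538.2 -74 110.5 2.15
```

```text
t 16.75 pos [539.3 -74.4 112.8] yaw 2.14 tilt 0.6 F [-0.5 -0.6  0.4] T [0.04 0.04 0.01] w 42.8
tool delta mm [-1.1 -0.4  2.2] turn -0.01
zaxis [ 0.0037 -0.0097 -0.9999] q [-0.2916  0.3027  1.7458 -0.0093  1.0867 -0.3246]
```

Good. Close gently, holding still.

>>> {"name": "step_arm", "arguments": {
  "plan": [
    [[0, -0.001, 0, 0.0025, 0], [-1, 0, 0, 0, 0], [-1, 0, 0, 0, 0], [-1, 0, 0, 0, 0], [-1, 0, 0, 0, 0]]
  ],
  "grip_force": 30
}}

```text
time: 17.25
position: [538.6, -74.6, 112.2]
ee_rot: [1.0, 0.019, 0.002, 0.006]
wrist_force: [-0.4, -0.7, -1.5]
width: 8.9
```

```bash
python3 d.py 538.2 -74 110.5 2.15; python3 - <<'E'
from workcell import r
import cv2
i=r.read_camera('scene')[:,:,::-1]
cv2.imwrite("pics/s9.png", cv2.resize(i[150:250,220:350],None,fx=6,fy=6,interpolation=cv2.INTER_CUBIC))
E
```

```text
t 17.25 pos [538.6 -74.6 112.2] yaw 2.2 tilt 0.7 F [-0.4 -0.7 -1.5] T [-0.06  0.03 -0.02] w 8.9
tool delta mm [-0.3 -0.6  1.7] turn 0.05
zaxis [ 0.0051 -0.0111 -0.9999] q [-0.2919  0.3014  1.749  -0.0104  1.0831 -0.3254]
```

View pics/s9.png

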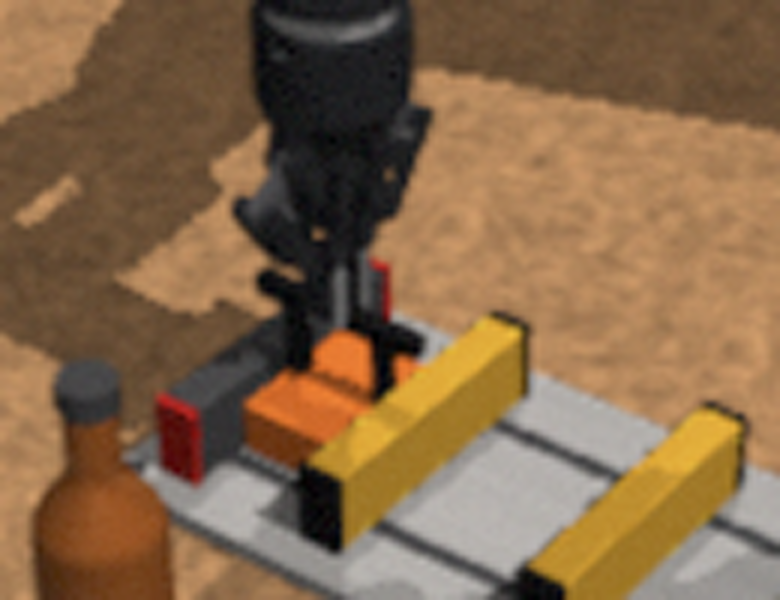

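>>> {"name": "step_arm", "arguments": {
  "plan": [
    [[-1, 0, 0.0002, -0.015, 0], [-1, 0, 0.0003, -0.025, 0], [-1, 0, 0.0003, -0.025, 0]]
  ],
  "grip_force": 50
}}

```text
time: 17.6
position: [533.3, -74.0, 170.6]
ee_rot: [1.0, 0.019, -0.004, 0.004]
wrist_force: [-0.2, 0.4, -3.4]
width: 8.1
```

```bash
python3 d.py
```

```text
t 17.6 pos [533.3 -74.  170.6] yaw 2.19 tilt 0.69 F [-0.2  0.4 -3.4] T [ 0.01 -0.06  0.02] w 8.1
zaxis [-0.0088 -0.0083 -0.9999] q [-0.293   0.2213  1.7117 -0.0112  1.2146 -0.3272]
```

>>> {"name": "step_arm", "arguments": {
  "plan": [
    [[-1, 0, 0, -0.025, 0], [-1, 0, 0, -0.025, 0], [-1, 0, 0, 0, 0]]
  ]
}}

```text
time: 17.9
position: [534.9, -73.5, 222.9]
ee_rot: [1.0, 0.019, -0.002, 0.004]
wrist_force: [1.2, 0.5, -3.3]
width: 7.8
```

```bash
python3 d.py; python3 - <<'E'
from workcell import r
import cv2
i=r.read_camera('wrist')[:,:,::-1]
cv2.imwrite("pics/w9.png", i)
E
```

```text
t 17.9 pos [534.9 -73.5 222.9] yaw 2.17 tilt 0.55 F [ 1.2  0.5 -3.3] T [-0.01 -0.16 -0.05] w 7.8
zaxis [-0.0047 -0.0083 -1.    ] q [-0.2919  0.1648  1.6622 -0.0096  1.3167 -0.3274]
```

View pics/w9.png

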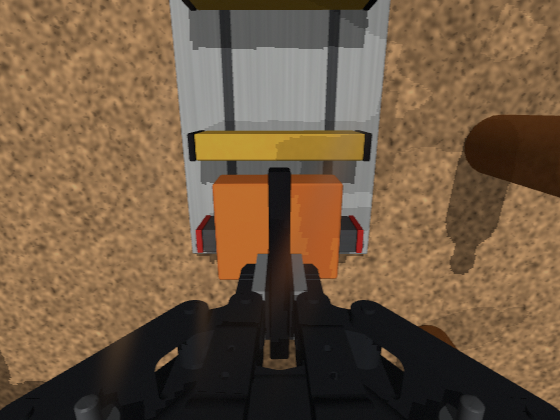

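>>> {"name": "step_arm", "arguments": {
  "plan": [
    [[-1, 0, -0.03, 0, 0], [-1, 0, -0.03, 0, 0], [-1, 0, -0.026, 0, 0], [-1, 0, -0.004, 0, 0], [-1, 0, 0, 0, 0]]
  ]
}}

```text
time: 18.45
position: [524.1, 19.7, 207.7]
ee_rot: [1.0, 0.018, -0.013, 0.002]
wrist_force: [0.5, 0.0, -3.9]
width: 7.9
```

```bash
python3 d.py 533 21 130 2.15; python3 - <<'E'
from workcell import r
import cv2
i=r.read_camera('wrist')[:,:,::-1]
cv2.imwrite("pics/w10.png", i)
cv2.imwrite("pics/w10c.png", cv2.resize(i[50:300,160:400],None,fx=3.3,fy=2.4,interpolation=cv2.INTER_CUBIC))
E
```

```text
t 18.45 pos [524.1  19.7 207.7] yaw 2.02 tilt 1.51 F [ 0.5  0.  -3.9] T [-0.01 -0.01 -0.04] w 7.9
tool delta mm [11.  -1.2 77.5] turn -0.13
zaxis [-0.026  -0.0042 -0.9997] q [-0.1233  0.1617  1.6993 -0.0077  1.3059 -0.1566]
```

View pics/w10c.png

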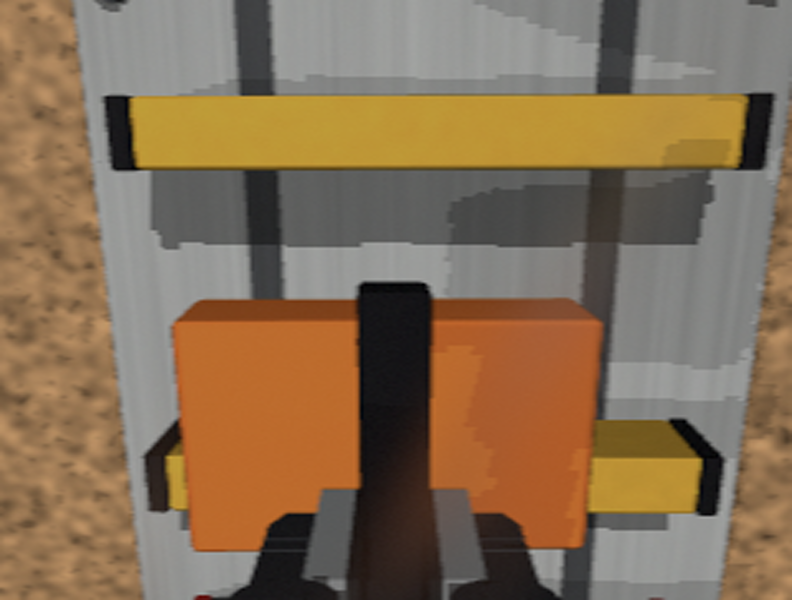

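```bash
python3 - <<'E'
from workcell import r
from h import *
c=cam(r,'wrist')
o=lambda p:(np.array(p)+.5)/[3.3,2.4]-.5+[160,50]
k=[ray(c,o(p),57) for p in [(148,456),(720,458),(150,511),(716,514),(112,170),(762,169)]]
for j in (0,2,4): print(k[j],k[j+1],(k[j]+k[j+1])/2,np.degrees(np.arctan2(*(k[j+1]-k[j])[[1,0]])))
E
```

```text
[453.69345053 -19.88727183  57.        ] [612.00011257 -13.42735426  57.        ] [532.84678155 -16.65731305  57.        ] 2.336735381000197
[453.4195308  -43.25302311  57.        ] [613.84066715 -36.77239407  57.        ] [533.63009898 -40.01270859  57.        ] 2.313354140169139
[448.51114507  85.6901607   57.        ] [608.91725724  91.61538744  57.        ] [528.71420116  88.65277407  57.        ] 2.1154817410732893
```

>>> {"name": "step_arm", "arguments": {
  "plan": [
    [[-1, 0.005, -0.001, 0.025, 0], [-1, 0.005, -0.001, 0.025, 0], [-1, 0, 0, 0.012, 0], [-1, 0, 0, 0, 0]]
  ]
}}

```text
time: 18.9
position: [532.1, 18.1, 141.5]
ee_rot: [1.0, 0.016, -0.014, 0.002]
wrist_force: [-1.2, -0.8, -3.7]
width: 7.9
```

```bash
python3 d.py 533 21 112.2 2.15
```

```text
t 18.9 pos [532.1  18.1 141.5] yaw 1.79 tilt 1.65 F [-1.2 -0.8 -3.7] T [-0.01 -0.01  0.01] w 7.9
tool delta mm [ 1.9 -3.  29.2] turn -0.36
zaxis [-0.0284 -0.0054 -0.9996] q [-0.1238  0.2586  1.7336 -0.0096  1.1769 -0.1512]
```

>>> {"name": "step_arm", "arguments": {
  "plan": [
    [[-1, 0, -0.004, 0.002, -0.3], [-1, 0, -0.001, 0.01, 0], [-1, 0, 0, 0.01, 0], [-1, 0, 0, 0.004, 0], [-1, 0, 0, 0, 0]]
  ]
}}

```text
time: 19.4
position: [532.7, 22.0, 115.9]
ee_rot: [1.0, 0.018, -0.012, 0.003]
wrist_force: [0.1, 0.3, -3.8]
width: 7.9
```

```bash
python3 d.py 533 21 112.2 2.15
```

```text
t 19.4 pos [532.7  22.  115.9] yaw 2.03 tilt 1.43 F [ 0.1  0.3 -3.8] T [-0.   -0.01 -0.01] w 7.9
tool delta mm [0.4 1.  3.7] turn -0.12
zaxis [-0.0242 -0.0061 -0.9997] q [-0.1162  0.2933  1.7508 -0.0099  1.1209 -0.1473]
```

>>> {"name": "step_arm", "arguments": {
  "plan": [
    [[-1, 0, 0, 0.003, 0], [-1, 0, 0, 0.002, 0], [-1, 0, 0, 0.001, 0]]
  ]
}}

```text
time: 19.7
position: [533.2, 22.1, 113.2]
ee_rot: [1.0, 0.018, -0.012, 0.003]
wrist_force: [-1.7, 0.0, 0.1]
width: 8.0
```

```bash
python3 d.py 533 21 112.2 2.15
```

```text
t 19.7 pos [533.2  22.1 113.2] yaw 2.06 tilt 1.4 F [-1.7  0.   0.1] T [0.04 0.25 0.03] w 8.0
tool delta mm [-0.2  1.1  1. ] turn -0.09
zaxis [-0.0236 -0.0063 -0.9997] q [-0.1158  0.2979  1.7515 -0.01    1.115  -0.1472]
```

>>> {"name": "step_arm", "arguments": {
  "plan": [
    [[-0.4, 0, 0, 0, 0], [0, 0, 0, -0.002, 0], [0.2, 0, 0, -0.01, 0], [0.2, 0, 0, -0.03, 0], [0.2, 0, 0, -0.035, 0], [0, -0.01, -0.02, -0.02, 0], [-1, -0.02, -0.035, 0, 0], [-1, -0.02, -0.04, 0, 0], [-1, -0.006, -0.015, 0, 0], [-1, 0, 0, 0, 0]]
  ]
}}

```text
time: 20.7
position: [481.4, 133.0, 225.9]
ee_rot: [1.0, 0.016, -0.0, 0.003]
wrist_force: [0.3, -0.6, 0.7]
width: 0.1
```

```bash
python3 d.py 475 130 57 2.15; python3 - <<'E'
from workcell import r
import cv2
i=r.read_camera('top')[:,:,::-1]
cv2.imwrite("pics/t11.png", cv2.resize(i[195:280,215:335],None,fx=6,fy=6,interpolation=cv2.INTER_CUBIC))
E
```

```text
t 20.7 pos [481.4 133.  225.9] yaw 1.84 tilt 0.31 F [ 0.3 -0.6  0.7] T [-0.04  0.    0.07] w 0.1
tool delta mm [ -6.4   1.9 168.9] turn -0.31
zaxis [-6.0e-04 -5.4e-03 -1.0e+00] q [ 0.0992  0.0749  1.7563 -0.0055  1.3115  0.0684]
```

View pics/t11.png

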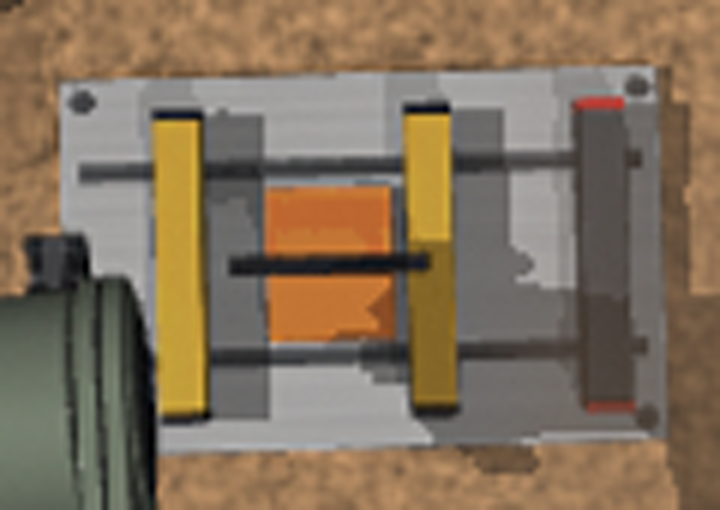

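>>> {"name": "step_arm", "arguments": {
  "plan": [
    [[-1, -0.004, 0, 0.045, 0], [-1, -0.004, 0, 0.045, 0], [-1, -0.002, 0, 0.045, 0], [-1, 0, 0, 0.02, 0], [-1, 0, 0, 0.003, 0], [-1, 0, 0, 0, 0]]
  ]
}}

```text
time: 21.35
position: [482.4, 125.4, 68.9]
ee_rot: [1.0, 0.013, 0.008, 0.004]
wrist_force: [-0.0, 0.8, -0.2]
width: 0.0
```

```bash
python3 d.py 475 122 57 2.15
```

```text
t 21.35 pos [482.4 125.4  68.9] yaw 1.51 tilt 1.01 F [-0.   0.8 -0.2] T [ 0.02  0.04 -0.03] w 0.0
tool delta mm [-7.6  3.1 11.8] turn -0.64
zaxis [ 0.0159 -0.0075 -0.9998] q [ 0.0858  0.2841  1.8863 -0.0108  0.956   0.0656]
```

>>> {"name": "step_arm", "arguments": {
  "plan": [
    [[-1, -0.002, 0.002, 0.01, -0.4], [-1, 0, 0.004, 0.002, 0], [-1, 0, 0.004, 0, 0], [-1, 0, 0.004, 0, 0], [-1, 0, 0.004, 0, 0], [-1, 0, 0.004, 0, 0], [-1, 0, 0.004, 0, 0]]
  ]
}}

```text
time: 22.05
position: [483.5, 104.2, 60.3]
ee_rot: [1.0, 0.015, 0.011, -0.004]
wrist_force: [1.0, 4.7, -2.9]
width: -0.2
```

```bash
python3 d.py 475 92 57 2.15
```

```text
t 22.05 pos [483.5 104.2  60.3] yaw 1.66 tilt 1.36 F [ 1.   4.7 -2.9] T [0.84 0.05 0.01] w -0.2
tool delta mm [-9.  11.9  3. ] turn -0.49
zaxis [ 0.0223  0.0082 -0.9997] q [ 0.0325  0.2877  1.9056  0.0094  0.9258 -0.002 ]
```

>>> {"name": "step_arm", "arguments": {
  "plan": [
    [[-1, 0, 0.0035, 0.001, 0], [-1, 0, 0.0035, 0.001, 0], [-1, 0, 0.0035, 0, 0], [-1, 0, 0.0035, 0, 0]]
  ]
}}

```text
time: 22.45
position: [484.0, 94.0, 61.0]
ee_rot: [1.0, 0.014, 0.012, -0.009]
wrist_force: [-0.1, 5.7, -3.1]
width: 0.1
```

```bash
python3 d.py 475 92 57 2.15
```

```text
t 22.45 pos [484.  94.  61.] yaw 1.56 tilt 1.72 F [-0.1  5.7 -3.1] T [0.84 0.01 0.11] w 0.1
tool delta mm [-9.1  1.8  3.8] turn -0.59
zaxis [ 0.024   0.0181 -0.9995] q [ 0.0053  0.2818  1.9118  0.0225  0.924  -0.0355]
```

>>> {"name": "step_arm", "arguments": {
  "plan": [
    [[-1, 0, 0.003, 0, 0], [-1, 0, 0.003, 0, 0], [-1, 0, 0.003, 0, 0]]
  ]
}}

```text
time: 22.75
position: [484.0, 88.1, 61.9]
ee_rot: [1.0, 0.013, 0.013, -0.013]
wrist_force: [1.2, 6.6, -4.5]
width: -0.3
```

>>> {"name": "step_arm", "arguments": {
  "plan": [
    [[-1, 0, 0.0025, 0, 0]]
  ]
}}

```text
time: 22.85
position: [484.0, 87.0, 62.1]
ee_rot: [1.0, 0.012, 0.013, -0.015]
wrist_force: [1.2, 7.3, -5.0]
width: 0.0
```

>>> {"name": "step_arm", "arguments": {
  "plan": [
    [[-1, 0, 0.0025, 0, 0]]
  ]
}}

```text
time: 22.95
position: [483.9, 85.9, 62.3]
ee_rot: [1.0, 0.012, 0.014, -0.016]
wrist_force: [1.1, 7.7, -4.4]
width: 0.0
```

```bash
python3 d.py 475 82.5 57 2.15
```

```text
t 22.95 pos [483.9  85.9  62.3] yaw 1.35 tilt 2.43 F [ 1.1  7.7 -4.4] T [1.14 0.01 0.04] w 0.0
tool delta mm [-9.2  3.4  4.9] turn -0.8
zaxis [ 0.0266  0.0331 -0.9991] q [-0.0208  0.2746  1.9184  0.0422  0.923  -0.0698]
```

>>> {"name": "step_arm", "arguments": {
  "plan": [
    [[-1, 0, 0.0025, 0, 0]]
  ]
}}

```text
time: 23.05
position: [483.9, 84.9, 62.5]
ee_rot: [1.0, 0.012, 0.014, -0.018]
wrist_force: [1.0, 7.3, -4.3]
width: 0.2
```

>>> {"name": "step_arm", "arguments": {
  "plan": [
    [[-1, 0, 0.0022, 0, 0]]
  ]
}}

```text
time: 23.15
position: [483.9, 84.1, 62.6]
ee_rot: [1.0, 0.011, 0.014, -0.02]
wrist_force: [0.4, 7.5, -4.7]
width: 0.2
```

>>> {"name": "step_arm", "arguments": {
  "plan": [
    [[-1, 0, 0.0022, 0, 0]]
  ]
}}

```text
time: 23.25
position: [483.9, 83.4, 62.8]
ee_rot: [1.0, 0.011, 0.014, -0.021]
wrist_force: [0.6, 7.2, -4.6]
width: 0.1
```

>>> {"name": "step_arm", "arguments": {
  "plan": [
    [[-1, 0, 0.0018, 0, 0]]
  ]
}}

```text
time: 23.35
position: [483.8, 83.0, 63.0]
ee_rot: [1.0, 0.011, 0.015, -0.023]
wrist_force: [0.0, 7.1, -4.2]
width: -0.1
```

```bash
python3 d.py; python3 - <<'E'
from workcell import r
import cv2
i=r.read_camera('top')[:,:,::-1]
cv2.imwrite("pics/t12.png", cv2.resize(i[205:265,225:325],None,fx=8,fy=8,interpolation=cv2.INTER_CUBIC))
E
```

```text
t 23.35 pos [483.8  83.   63. ] yaw 1.17 tilt 3.13 F [ 0.   7.1 -4.2] T [ 1.11 -0.04  0.06] w -0.1
zaxis [ 0.0288  0.0465 -0.9985] q [-0.0353  0.2703  1.9225  0.0596  0.9224 -0.0918]
```

View pics/t12.png

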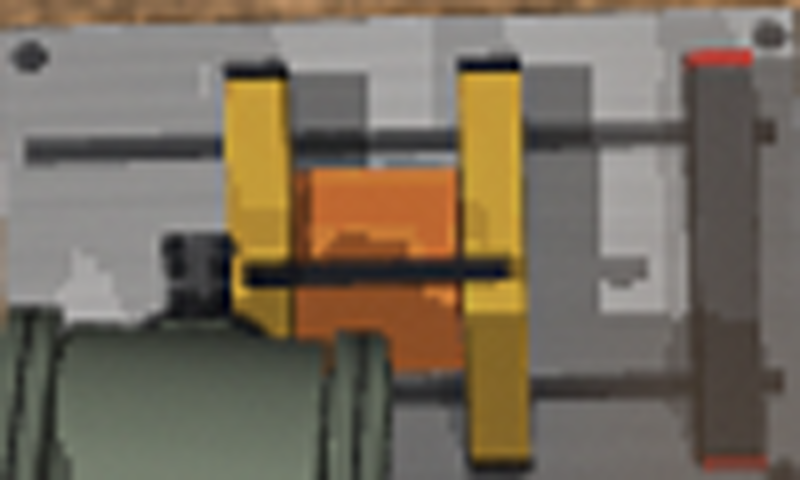

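>>> {"name": "step_arm", "arguments": {
  "plan": [
    [[-1, 0, 0.002, 0, 0]]
  ]
}}

```text
time: 23.5
position: [483.7, 82.4, 63.2]
ee_rot: [1.0, 0.01, 0.015, -0.025]
wrist_force: [1.1, 6.9, -5.0]
width: -0.2
```

>>> {"name": "step_arm", "arguments": {
  "plan": [
    [[-1, 0, 0.002, 0, 0]]
  ]
}}

```text
time: 23.6
position: [483.7, 82.2, 63.4]
ee_rot: [0.999, 0.01, 0.015, -0.027]
wrist_force: [1.0, 9.0, -5.2]
width: -0.1
```

>>> {"name": "step_arm", "arguments": {
  "plan": [
    [[-1, 0, 0.0018, 0, 0]]
  ]
}}

```text
time: 23.7
position: [483.7, 82.1, 63.5]
ee_rot: [0.999, 0.009, 0.016, -0.029]
wrist_force: [1.4, 8.5, -4.2]
width: -0.1
```

>>> {"name": "step_arm", "arguments": {
  "plan": [
    [[-1, 0, 0.0021, 0, 0]]
  ]
}}

```text
time: 23.8
position: [483.7, 82.0, 63.6]
ee_rot: [0.999, 0.009, 0.016, -0.031]
wrist_force: [2.4, 10.8, -5.6]
width: -0.1
```

>>> {"name": "step_arm", "arguments": {
  "plan": [
    [[-1, 0, -0.006, 0, -0.5], [-1, 0, -0.006, -0.003, -0.5], [-1, 0, 0, -0.03, 0], [-1, -0.01, 0, -0.03, 0], [-1, -0.02, 0.02, 0, 0], [-1, -0.02, 0.04, 0, 0], [-1, 0, 0.045, 0, 0], [-1, 0, 0.045, 0, 0], [-1, 0, 0.04, 0, 0], [-1, 0, 0.01, 0, 0], [-1, 0, 0, 0, 0]]
  ]
}}

```text
time: 24.9
position: [447.4, -119.7, 129.2]
ee_rot: [0.999, 0.024, 0.029, -0.024]
wrist_force: [-0.9, 0.7, 0.6]
width: -0.0
```

```bash
python3 d.py 430 -121 62 2.15; python3 - <<'E'
from workcell import r
import cv2
i=r.read_camera('top')[:,:,::-1]
cv2.imwrite("pics/t13.png", cv2.resize(i[205:265,225:325],None,fx=8,fy=8,interpolation=cv2.INTER_CUBIC))
E
```

```text
t 24.9 pos [ 447.4 -119.7  129.2] yaw 2.68 tilt 4.28 F [-0.9  0.7  0.6] T [-0.05 -0.   -0.01] w -0.0
tool delta mm [-21.3   3.5  66. ] turn 0.53
zaxis [ 0.0564  0.0488 -0.9972] q [-0.4936  0.0986  1.957   0.08    1.0607 -0.5799]
```

View pics/t13.png

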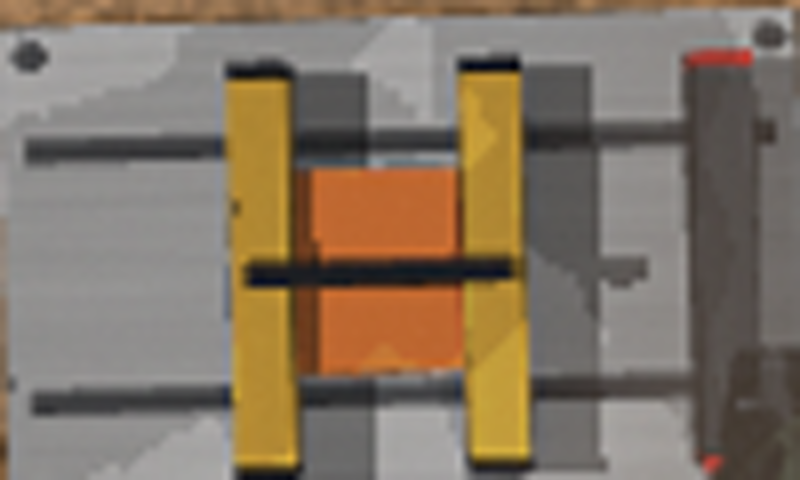

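Block is flush between both guides. Now straighten the tool on the fixed guide: first its end cap, then its outer face.

>>> {"name": "step_arm", "arguments": {
  "plan": [
    [[-1, -0.015, 0.002, 0.02, 0], [-1, -0.006, 0.002, 0.03, 0.3], [-1, 0, 0, 0.015, 0.2], [-1, 0, 0, 0.003, 0], [-1, 0, 0, 0, 0]]
  ]
}}

```text
time: 25.45
position: [432.0, -114.9, 60.7]
ee_rot: [0.999, 0.025, 0.031, -0.024]
wrist_force: [0.1, 0.1, -0.0]
width: -0.0
```

```bash
python3 d.py 440 -121 62 2.15
```

```text
t 25.45 pos [ 432.  -114.9   60.7] yaw 2.76 tilt 4.43 F [ 0.1  0.1 -0. ] T [-0.01  0.01  0.  ] w -0.0
tool delta mm [ 7.7  6.4 -1.1] turn 0.61
zaxis [ 0.0601  0.0486 -0.997 ] q [-0.5017  0.1907  2.0341  0.0922  0.8895 -0.6084]
```

>>> {"name": "step_arm", "arguments": {
  "plan": [
    [[-1, 0, 0.006, 0, 0.5], [-1, 0.005, 0.001, 0, 0], [-1, 0.004, 0, 0, 0], [-1, 0.004, 0, 0, 0], [-1, 0.0035, 0, 0, 0], [-1, 0.0035, 0, 0, 0], [-1, 0.0035, 0, 0, 0], [-1, 0.0035, 0, 0, 0], [-1, 0.0035, 0, 0, 0]]
  ]
}}

```text
time: 26.35
position: [447.2, -119.7, 61.8]
ee_rot: [0.999, 0.026, 0.008, -0.025]
wrist_force: [-10.8, -1.7, 6.4]
width: 0.3
```

```bash
python3 d.py 440 -121 62 2.15
```

```text
t 26.35 pos [ 447.2 -119.7   61.8] yaw 2.95 tilt 3.03 F [-10.8  -1.7   6.4] T [-0.34  1.54  0.  ] w 0.3
tool delta mm [-7.2  0.9 -0.4] turn 0.8
zaxis [ 0.0141  0.051  -0.9986] q [-0.482   0.2411  1.9649  0.0637  0.9477 -0.5714]
```

>>> {"name": "step_arm", "arguments": {
  "plan": [
    [[-1, 0.0035, 0, 0, 0], [-1, 0.0035, 0, 0, 0], [-1, 0.003, 0, 0, 0], [-1, -0.012, 0, 0, 0.5], [-1, 0, 0.022, 0, 0.4], [-1, 0, 0.024, 0, 0], [-1, 0.018, 0, 0, 0], [-1, 0.02, 0, 0, 0], [-1, 0, 0, 0, 0]]
  ]
}}

```text
time: 27.25
position: [475.8, -166.5, 59.1]
ee_rot: [0.999, 0.018, -0.003, -0.026]
wrist_force: [0.6, -1.0, -0.6]
width: 0.0
```

```bash
python3 d.py 475 -145 62 2.15
```

```text
t 27.25 pos [ 475.8 -166.5   59.1] yaw 2.06 tilt 3.0 F [ 0.6 -1.  -0.6] T [-0.03 -0.04  0.01] w 0.0
tool delta mm [ -0.1 -21.6  -1.7] turn -0.09
zaxis [-0.0072  0.0519 -0.9986] q [-0.5325  0.3317  1.8487  0.0489  0.9944 -0.5957]
```

>>> {"name": "step_arm", "arguments": {
  "plan": [
    [[-1, 0, -0.01, 0, 0], [-1, 0, -0.006, 0, 0], [-1, 0, -0.0035, 0, 0], [-1, 0, -0.0035, 0, 0], [-1, 0, -0.0035, 0, 0], [-1, 0, -0.0035, 0, 0], [-1, 0, -0.0035, 0, 0], [-1, 0, -0.0035, 0, 0], [-1, 0, -0.0035, 0, 0]]
  ]
}}

```text
time: 28.15
position: [473.0, -143.9, 60.7]
ee_rot: [1.0, 0.024, 0.001, -0.001]
wrist_force: [0.2, -12.0, -6.1]
width: -0.2
```

```bash
python3 d.py 475 -145 62 2.15
```

```text
t 28.15 pos [ 473.  -143.9   60.7] yaw 2.74 tilt 0.19 F [  0.2 -12.   -6.1] T [-2.09  0.   -0.04] w -0.2
tool delta mm [ 1.9  1.2 -1.3] turn 0.59
zaxis [ 0.0023  0.0025 -1.    ] q [-0.4724  0.2979  1.8903  0.004   0.9525 -0.5225]
```

>>> {"name": "step_arm", "arguments": {
  "plan": [
    [[-1, 0, 0.008, -0.005, 0.3], [-1, 0, 0, -0.04, 0.2], [-1, 0, 0, -0.045, 0], [0, 0.01, -0.015, -0.045, 0], [0.3, 0.02, -0.035, -0.01, 0], [0.3, 0.02, -0.04, 0, 0], [0.3, 0.005, -0.04, 0, 0], [0.3, 0, -0.03, 0, 0], [0.3, 0, 0, 0, 0], [0.3, 0, 0, 0, 0]]
  ]
}}

```text
time: 29.15
position: [520.3, 17.2, 215.5]
ee_rot: [1.0, 0.018, 0.002, -0.005]
wrist_force: [0.8, -0.5, 0.7]
width: 55.5
```

```bash
python3 d.py 534 16 112 2.15; python3 - <<'E'
from workcell import r
import cv2
i=r.read_camera('wrist')[:,:,::-1]
cv2.imwrite("pics/w14.png", i)
cv2.imwrite("pics/w14c.png", cv2.resize(i[80:320,160:400],None,fx=3.3,fy=2.5,interpolation=cv2.INTER_CUBIC))
E
```

```text
t 29.15 pos [520.3  17.2 215.5] yaw 2.01 tilt 0.57 F [ 0.8 -0.5  0.7] T [-0.03 -0.04 -0.01] w 55.5
tool delta mm [ 13.3   2.6 103.5] turn -0.14
zaxis [ 0.0031  0.0095 -0.9999] q [-0.139   0.1274  1.7213  0.0103  1.2912 -0.1769]
```

View pics/w14c.png

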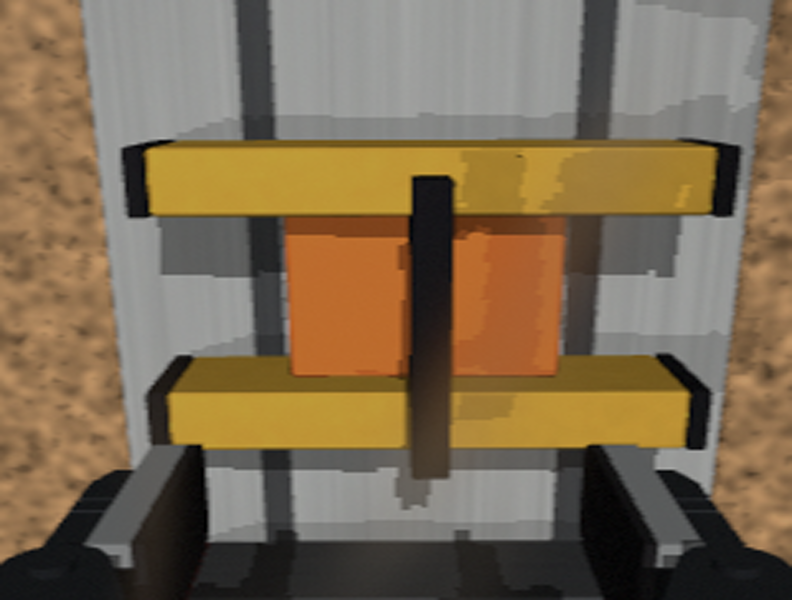

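```bash
cat > ln.py <<'E'
E
python3 - <<'E'
from workcell import r
from h import *
c=cam(r,'wrist')
o=lambda p:(np.array(p)+.5)/[3.3,2.5]-.5+[160,80]
a=ray(c,o([433,177]),94);b=ray(c,o([431,479]),94); print('bar',a,b,(a+b)/2,np.linalg.norm(a-b),np.degrees(np.arctan2(-(a-b)[0],(a-b)[1])))
k=[ray(c,o(p),57) for p in [(128,215),(732,215),(150,391),(706,391),(152,447),(702,448)]]
for j in (0,2,4): print(k[j],k[j+1],(k[j]+k[j+1])/2,np.degrees(np.arctan2(*(k[j+1]-k[j])[[1,0]])))
m=[ray(c,o(p),42) for p in [(287,237),(564,236),(293,376),(557,375)]]; print('body',sum(m)/4)
E
python3 d.py 538.2 16 112 2.15
```

```text
bar [529.24480636  66.74022091  94.        ] [533.20214869 -33.44461563  94.        ] [531.22347752  16.64780264  94.        ] 100.26296440605631 2.2620309253150443
[450.38346622  47.14444901  57.        ] [610.92210815  52.53713176  57.        ] [530.65278719  49.84079039  57.        ] 1.923909553227599
[454.05993137 -18.77778749  57.        ] [611.88326898 -13.55362364  57.        ] [532.97160017 -16.16570556  57.        ] 1.895874805054157
[453.88786844 -41.72102446  57.        ] [613.50768681 -36.8838568   57.        ] [533.69777762 -39.30244063  57.        ] 1.7357775582611905
body [531.41037374  12.03375357  42.        ]
t 29.2 pos [520.2  17.  215.4] yaw 1.97 tilt 0.6 F [-0.4 -0.3  0.1] T [ 0.03 -0.   -0.01] w 55.4
tool delta mm [ 17.6   2.6 103.4] turn -0.18
zaxis [ 0.0028  0.01   -0.9999] q [-0.1396  0.1274  1.7215  0.0108  1.2913 -0.177 ]
```

>>> {"name": "step_arm", "arguments": {
  "plan": [
    [[0.2, 0.007, 0.001, 0.03, 0], [0, 0.004, 0.001, 0.03, 0], [0, 0, 0, 0.025, 0], [0, 0, 0, 0.006, 0], [0, 0, 0, 0, 0]]
  ]
}}

```text
time: 29.7
position: [532.8, 10.4, 123.6]
ee_rot: [1.0, 0.013, 0.003, -0.004]
wrist_force: [0.4, 0.1, -0.7]
width: 42.7
```

```bash
python3 d.py 531.2 15.7 110 2.1
```

```text
t 29.7 pos [532.8  10.4 123.6] yaw 1.53 tilt 0.61 F [ 0.4  0.1 -0.7] T [-0.04  0.04 -0.02] w 42.7
tool delta mm [-1.6 -5.3 13.7] turn -0.57
zaxis [ 0.0063  0.0086 -0.9999] q [-0.1482  0.2646  1.769   0.0105  1.1031 -0.1798]
```

>>> {"name": "step_arm", "arguments": {
  "plan": [
    [[0, -0.002, -0.005, 0.01, -0.6], [0, 0, -0.001, 0.003, 0], [0, 0, 0, 0, 0]]
  ]
}}

```text
time: 30.0
position: [532.2, 15.4, 112.4]
ee_rot: [1.0, 0.018, 0.005, -0.004]
wrist_force: [0.4, -0.1, -0.1]
width: 42.8
```

```bash
python3 d.py 531.2 15.7 110 2.1
```

```text
t 30.0 pos [532.2  15.4 112.4] yaw 2.06 tilt 0.75 F [ 0.4 -0.1 -0.1] T [0.02 0.03 0.  ] w 42.8
tool delta mm [-1.  -0.3  2.4] turn -0.04
zaxis [ 0.0104  0.008  -0.9999] q [-0.1388  0.2777  1.78    0.0107  1.0747 -0.1799]
```

>>> {"name": "step_arm", "arguments": {
  "plan": [
    [[0, -0.001, 0, 0.0035, 0], [-1, 0, 0, 0, 0], [-1, 0, 0, 0, 0], [-1, 0, 0, 0, 0], [-1, 0, 0, 0, 0]]
  ],
  "grip_force": 30
}}

```text
time: 30.5
position: [531.5, 15.6, 109.9]
ee_rot: [1.0, 0.019, 0.006, -0.003]
wrist_force: [-0.3, 0.4, -1.4]
width: 9.0
```

```bash
python3 d.py 531.2 15.7 110 2.1
```

```text
t 30.5 pos [531.5  15.6 109.9] yaw 2.13 tilt 0.8 F [-0.3  0.4 -1.4] T [-0.04 -0.09  0.03] w 9.0
tool delta mm [-0.3 -0.1 -0.1] turn 0.03
zaxis [ 0.012   0.0072 -0.9999] q [-0.1384  0.2791  1.7843  0.01    1.0673 -0.1805]
```

>>> {"name": "step_arm", "arguments": {
  "plan": [
    [[-1, 0, -0.0001, -0.015, 0], [-1, 0, -0.0002, -0.025, 0], [-1, 0, -0.0002, -0.025, 0]]
  ],
  "grip_force": 60
}}

```text
time: 30.8
position: [525.1, 15.7, 168.6]
ee_rot: [1.0, 0.019, -0.002, -0.004]
wrist_force: [0.1, -0.3, -3.4]
width: 7.7
```

>>> {"name": "step_arm", "arguments": {
  "plan": [
    [[-1, 0, 0, -0.025, 0], [-1, 0, 0, -0.02, 0], [-1, 0, 0, 0, 0]]
  ]
}}

```text
time: 31.1
position: [526.0, 15.3, 216.4]
ee_rot: [1.0, 0.019, -0.0, -0.004]
wrist_force: [0.2, -0.3, -3.6]
width: 7.9
```

```bash
python3 d.py; python3 - <<'E'
from workcell import r
import cv2
i=r.read_camera('wrist')[:,:,::-1]
cv2.imwrite("pics/w15.png", i)
i=r.read_camera('top')[:,:,::-1]
cv2.imwrite("pics/t15.png", cv2.resize(i[160:280,140:230],None,fx=5,fy=5,interpolation=cv2.INTER_CUBIC))
E
```

```text
t 31.1 pos [526.   15.3 216.4] yaw 2.12 tilt 0.46 F [ 0.2 -0.3 -3.6] T [-0.02 -0.15 -0.01] w 7.9
zaxis [-4.e-04  8.e-03 -1.e+00] q [-0.1398  0.1405  1.7045  0.0081  1.2981 -0.1791]
```

View pics/w15.png

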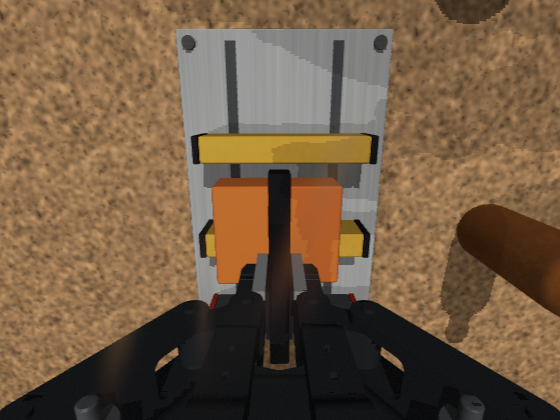

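>>> {"name": "step_arm", "arguments": {
  "plan": [
    [[-1, -0.035, -0.02, 0, 0], [-1, -0.04, -0.025, 0, 1], [-1, -0.035, -0.035, 0, 1], [-1, -0.012, -0.045, 0, 1.5], [-1, 0, -0.045, 0, 1.5], [-1, 0, -0.045, 0, 1], [-1, 0, -0.04, 0, 1], [-1, 0, -0.02, 0, 0], [-1, 0, 0, 0, 0]]
  ]
}}

```text
time: 32.1
position: [392.7, 292.1, 195.5]
ee_rot: [0.999, -0.048, -0.019, -0.0]
wrist_force: [0.2, 0.3, -4.4]
width: 8.2
```

```bash
python3 d.py 380 341 220 -5; python3 - <<'E'
from workcell import r
import cv2
i=r.read_camera('wrist')[:,:,::-1]
cv2.imwrite("pics/w16.png", i)
E
```

```text
t 32.1 pos [392.7 292.1 195.5] yaw -5.5 tilt 2.18 F [ 0.2  0.3 -4.4] T [-0.02 -0.03  0.04] w 8.2
tool delta mm [-18.3 -47.4 -23.9] turn -0.5
zaxis [-0.038   0.0022 -0.9993] q [0.4513 0.104  1.7923 0.0193 1.2785 0.5414]
```

View pics/w16.png

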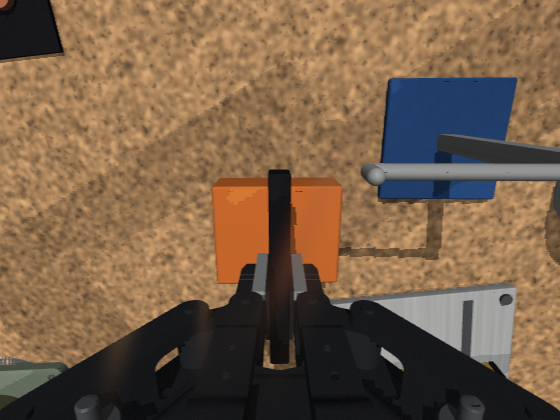

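View pics/t15.png

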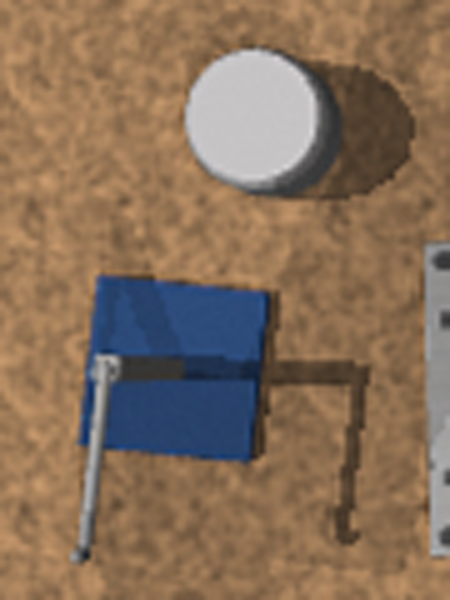

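```bash
python3 - <<'E'
import cv2
i=cv2.imread('pics/w16.png'); cv2.imwrite('pics/w16c.png',cv2.resize(i[70:215,355:560],None,fx=3.8,fy=3.8,interpolation=cv2.INTER_CUBIC))
E
```

```text
(no output)
```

View pics/w16c.png

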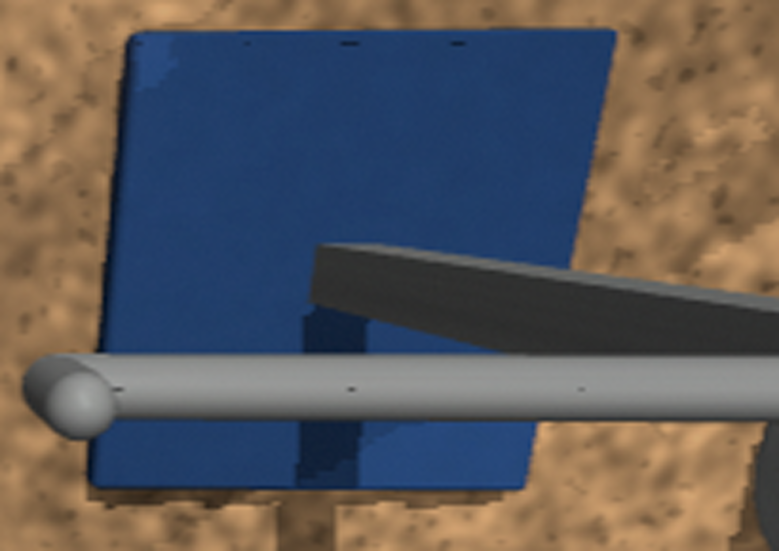

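```bash
python3 - <<'E'
from workcell import r
from h import *
from scipy.optimize import least_squares
c=cam(r,'wrist')
o=lambda p:(np.array(p,float)+.5)/3.8-.5+[355,70]
a=ray(c,o([130,387]),166);b=ray(c,o([770,387]),166); t=ray(c,o([82,403]),179)
print('arm',a,b,'tip',t,'yaw',np.degrees(np.arctan2(*(b-a)[[1,0]])))
loc=np.array([[-55,55,10],[55,55,10],[-55,-55,10],[55,-55,10.],[-105,0,179]])
px=o([[130,33],[616,30],[93,487],[525,489],[82,403]])
def W(p,l): 
    R2=np.array([[np.cos(p[2]),-np.sin(p[2])],[np.sin(p[2]),np.cos(p[2])]]); return np.c_[l[:,:2]@R2.T+p[:2],l[:,2]]
s=least_squares(lambda p:(proj(c,W(p,loc))-px).ravel(),[540,326,-.09],x_scale=[10,10,.1]); print('hook',s.x,np.degrees(s.x[2]),s.fun.round(1))
print('seat',W(s.x,np.array([[-62.,0,170],[-165,0,170]])))
E
python3 d.py
```

```text
arm [447.88383782 335.0415436  166.        ] [522.64800093 328.31024284 166.        ] tip [438.91537042 336.4103969  179.        ] yaw -5.144684871868051
hook [ 5.42667702e+02  3.26237345e+02 -9.50619808e-02] -5.446650292257604 [ 1.1 -1.2  2.5 -1.2 -0.7  0.7  0.9  1.2 -1.9  0.6]
seat [[480.94763081 332.12231512 170.        ]
 [378.41267463 341.89895871 170.        ]]
t 32.15 pos [392.2 290.8 195. ] yaw -5.55 tilt 2.27 F [ 0.2 -1.2 -4.1] T [-0.01  0.01  0.03] w 7.7
zaxis [-3.950e-02  8.000e-04 -9.992e-01] q [0.4498 0.1033 1.7942 0.0187 1.2794 0.5408]
```

```bash
python3 - <<'E'
from workcell import r
from h import *
i=cv2.imread('pics/w16.png'); cv2.imwrite('pics/w16d.png',cv2.resize(i[160:375,205:355],None,fx=4,fy=2.7,interpolation=cv2.INTER_CUBIC))
c=cam(r,'wrist')
for z in (176,179,182):
    a=ray(c,(280,170.5),z);b=ray(c,(280,363),z); print(z,a,b,(a+b)/2,np.linalg.norm(a-b))
E
```

```text
176 [398.41696215 341.74348235 176.        ] [388.47838235 238.81837964 176.        ] [393.44767225 290.280931   176.        ] 103.40383036828027
179 [398.58130169 342.26485623 179.        ] [388.86124383 241.60279248 179.        ] [393.72127276 291.93382435 179.        ] 101.13026551497384
182 [398.74564122 342.78623011 182.        ] [389.2441053  244.38720531 182.        ] [393.99487326 293.58671771 182.        ] 98.85670066166735
```

View pics/w16d.png

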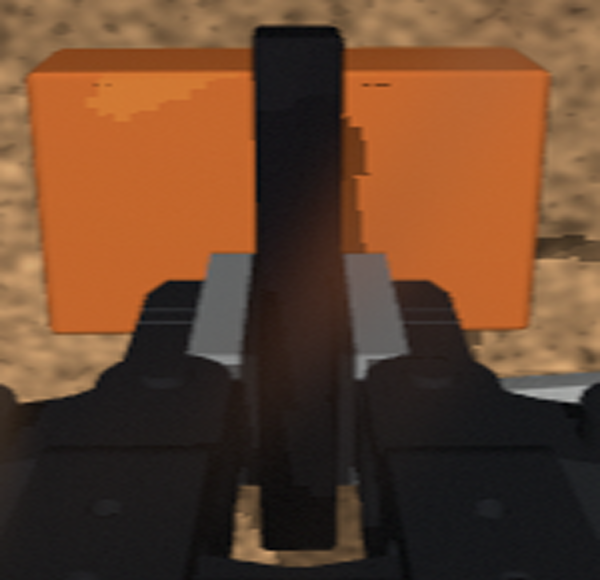

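>>> {"name": "step_arm", "arguments": {
  "plan": [
    [[-1, -0.012, 0, -0.015, 0], [-1, -0.006, -0.01, -0.013, -0.4], [-1, 0, -0.018, -0.004, 0], [-1, 0, -0.015, 0, 0], [-1, 0, -0.004, 0, 0], [-1, 0, 0, 0, 0]]
  ]
}}

```text
time: 32.75
position: [377.4, 336.9, 222.9]
ee_rot: [0.999, -0.047, -0.024, 0.004]
wrist_force: [0.4, 0.8, -3.6]
width: 7.9
```

```bash
python3 d.py 378 340.3 220 -5.15
```

```text
t 32.75 pos [377.4 336.9 222.9] yaw -5.36 tilt 2.8 F [ 0.4  0.8 -3.6] T [-0.02 -0.07 -0.01] w 7.9
tool delta mm [ 0.4 -3.5  2.9] turn -0.21
zaxis [-0.0485 -0.0065 -0.9988] q [0.546  0.1161 1.7184 0.0201 1.3519 0.6344]
```

>>> {"name": "step_arm", "arguments": {
  "plan": [
    [[-1, 0.003, -0.003, 0.001, -0.2], [-1, 0.012, -0.001, -0.001, 0], [-1, 0.015, 0, -0.001, 0], [-1, 0, 0, 0, 0]]
  ]
}}

```text
time: 33.15
position: [410.4, 336.5, 221.1]
ee_rot: [0.999, -0.045, -0.024, 0.006]
wrist_force: [-0.0, -0.6, -3.6]
width: 7.8
```

```bash
python3 d.py 480.8 330.9 220 -5.15; python3 - <<'E'
from workcell import r
import cv2
i=r.read_camera('wrist')[:,:,::-1]
cv2.imwrite("pics/w17.png", i)
i=r.read_camera('scene')[:,:,::-1]
cv2.imwrite("pics/s17.png", cv2.resize(i[150:310,340:480],None,fx=4,fy=3.7,interpolation=cv2.INTER_CUBIC))
E
```

```text
t 33.15 pos [410.4 336.5 221.1] yaw -5.19 tilt 2.86 F [-0.  -0.6 -3.6] T [-0.05 -0.1   0.01] w 7.8
tool delta mm [70.6 -0.8 -2.3] turn -0.04
zaxis [-0.0491 -0.0089 -0.9988] q [0.5145 0.1721 1.6584 0.0168 1.3583 0.6008]
```

View pics/w17.png

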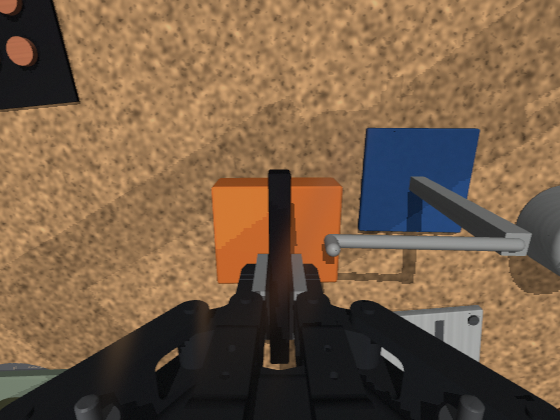

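View pics/s17.png

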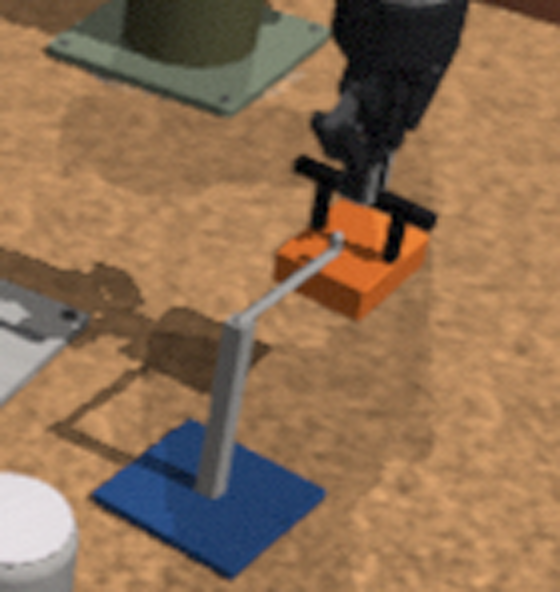

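```bash
python3 - <<'E'
from workcell import r
from h import *
c=cam(r,'wrist')
print('tip',ray(c,(333,246),179), 'arm',ray(c,(345,243),166),ray(c,(505,243.5),166))
for z in (203,205,207):
    a=ray(c,(280,170.5),z);b=ray(c,(280.5,363),z); print(z,(a+b)/2,np.linalg.norm(a-b))
E
```

```text
tip [437.61886975 339.74205545 179.        ] arm [445.81884283 335.21826899 166.        ] [535.54236517 328.83656664 166.        ]
203 [409.74173742 336.31092863 203.        ] 103.0693560342532
205 [409.94017741 337.44413271 205.        ] 101.5345153513619
207 [410.1386174 338.5773368 207.       ] 99.99967466847066
```

>>> {"name": "step_arm", "arguments": {
  "plan": [
    [[-1, 0.018, 0, -0.001, 0], [-1, 0.02, 0, -0.001, 0], [-1, 0.014, 0, -0.001, 0], [-1, 0.002, 0, 0, 0], [-1, 0, 0, 0, 0]]
  ]
}}

```text
time: 33.75
position: [462.1, 330.9, 220.1]
ee_rot: [0.999, -0.045, -0.028, 0.006]
wrist_force: [-0.2, -0.1, -3.9]
width: 7.7
```

```bash
python3 d.py 481 330.6 220 -5.15
```

```text
t 33.75 pos [462.1 330.9 220.1] yaw -5.18 tilt 3.31 F [-0.2 -0.1 -3.9] T [ 0.01 -0.1  -0.04] w 7.7
tool delta mm [18.8 -1.4 -1. ] turn -0.03
zaxis [-0.0569 -0.01   -0.9983] q [0.4607 0.2561 1.5593 0.0167 1.3817 0.5472]
```

>>> {"name": "step_arm", "arguments": {
  "plan": [
    [[-1, 0.012, -0.001, 0, 0], [-1, 0.007, -0.001, 0, 0], [-1, 0.002, 0, 0, 0], [-1, 0, 0, 0, 0]]
  ]
}}

```text
time: 34.15
position: [483.1, 331.4, 218.5]
ee_rot: [0.999, -0.044, -0.029, 0.006]
wrist_force: [0.2, -0.4, -4.6]
width: 7.5
```

```bash
python3 d.py 481 330.6 198 -5.15; python3 - <<'E'
from workcell import r
import cv2
i=r.read_camera('wrist')[:,:,::-1]
cv2.imwrite("pics/w18.png", i)
i=r.read_camera('scene')[:,:,::-1]
cv2.imwrite("pics/s18.png", cv2.resize(i[150:310,340:480],None,fx=5,fy=3.7,interpolation=cv2.INTER_CUBIC))
E
```

```text
t 34.15 pos [483.1 331.4 218.5] yaw -5.11 tilt 3.41 F [ 0.2 -0.4 -4.6] T [ 0.03 -0.07  0.03] w 7.5
tool delta mm [-0.9  0.7 20.6] turn 0.04
zaxis [-0.0585 -0.0103 -0.9982] q [0.4456 0.2945 1.514  0.0162 1.3904 0.531 ]
```

View pics/w18.png

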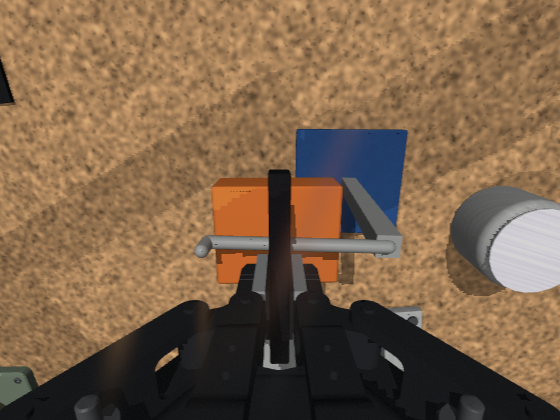

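View pics/s18.png

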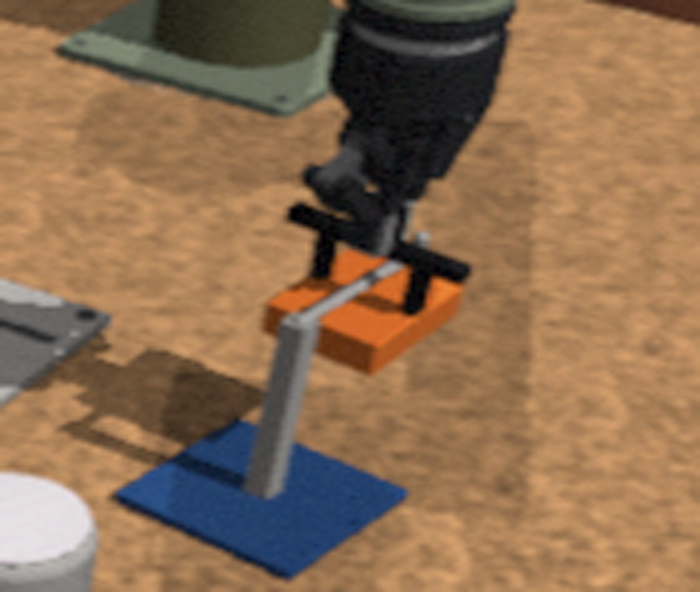

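>>> {"name": "step_arm", "arguments": {
  "plan": [
    [[-1, 0, 0.001, 0.006, 0], [-1, 0, 0, 0.007, 0], [-1, 0, 0, 0.004, 0], [-1, 0, 0, 0, 0]]
  ]
}}

```text
time: 34.65
position: [480.4, 330.1, 199.7]
ee_rot: [0.999, -0.044, -0.03, 0.007]
wrist_force: [-0.8, 0.1, -3.6]
width: 7.8
```

```bash
python3 d.py 481 330.6 198 -5.15
```

```text
t 34.65 pos [480.4 330.1 199.7] yaw -5.07 tilt 3.51 F [-0.8  0.1 -3.6] T [-0.01 -0.06 -0.02] w 7.8
tool delta mm [ 0.7 -0.6  1.7] turn 0.08
zaxis [-0.0602 -0.0108 -0.9981] q [0.4455 0.3073 1.5385 0.0166 1.3549 0.5294]
```

>>> {"name": "step_arm", "arguments": {
  "plan": [
    [[-1, 0.0005, -0.0005, 0.002, 0], [-1, 0, 0, 0.001, 0]]
  ]
}}

```text
time: 34.85
position: [480.8, 330.6, 197.5]
ee_rot: [0.999, -0.044, -0.03, 0.007]
wrist_force: [-2.3, -1.5, 3.5]
width: 7.8
```

```bash
python3 d.py 481 330.6 198 -5.15
```

```text
t 34.85 pos [480.8 330.6 197.5] yaw -5.05 tilt 3.49 F [-2.3 -1.5  3.5] T [-0.3   0.36  0.06] w 7.8
tool delta mm [ 0.2  0.  -0.5] turn 0.1
zaxis [-0.0599 -0.0109 -0.9981] q [0.446  0.3106 1.539  0.0164 1.3508 0.5297]
```

```bash
python3 - <<'E'
from workcell import r
from h import *
i=r.read_camera('wrist')[:,:,::-1]
cv2.imwrite("pics/w19.png", cv2.resize(i[160:375,185:415],None,fx=3.4,fy=2.7,interpolation=cv2.INTER_CUBIC))
c=cam(r,'wrist')
for z in (181,182,183):
    a=ray(c,(280,170.5),z);b=ray(c,(280.5,363),z); print(z,(a+b)/2,np.linalg.norm(a-b))
E
```

```text
181 [482.07211134 330.97303304 181.        ] 102.26289170915774
182 [482.17841286 331.5425867  182.        ] 101.49323563156683
183 [482.28471439 332.11214037 183.        ] 100.72357955397591
```

View pics/w19.png

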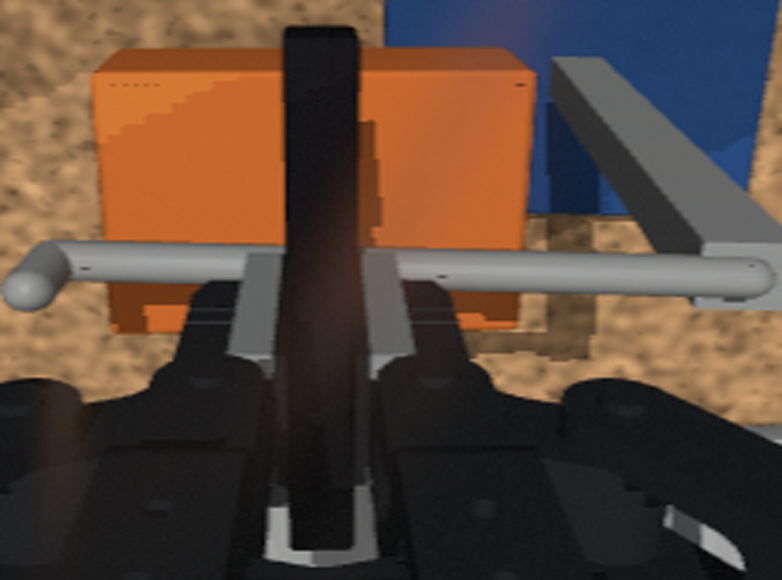

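```bash
python3 - <<'E'
from workcell import r
from h import *
c=cam(r,'wrist')
print(ray(c,(279.4,258.3),166),ray(c,(279.4,258.3),168))
E
```

```text
[480.97344758 333.30975086 166.        ] [481.17934387 334.3016999  168.        ]
```

>>> {"name": "step_arm", "arguments": {
  "plan": [
    [[-1, 0, -0.001, -0.003, 0], [-1, 0, 0, 0, 0], [-1, 0, 0, 0.0015, 0]]
  ]
}}

```text
time: 35.2
position: [481.5, 332.1, 199.3]
ee_rot: [0.999, -0.044, -0.029, 0.006]
wrist_force: [0.1, 0.2, -4.1]
width: 7.7
```

```bash
python3 d.py 481 331.6 198 -5.15
```

```text
t 35.2 pos [481.5 332.1 199.3] yaw -5.06 tilt 3.37 F [ 0.1  0.2 -4.1] T [-0.04 -0.11  0.01] w 7.7
tool delta mm [-0.4  0.5  1.3] turn 0.09
zaxis [-0.058  -0.0097 -0.9983] q [0.4475 0.3104 1.5353 0.0168 1.3525 0.5313]
```

>>> {"name": "step_arm", "arguments": {
  "plan": [
    [[-1, 0, 0.0005, 0.002, 0], [-1, 0, 0, 0.0005, 0]]
  ]
}}

```text
time: 35.4
position: [481.6, 332.0, 197.5]
ee_rot: [0.999, -0.044, -0.028, 0.006]
wrist_force: [-1.2, -0.3, 1.5]
width: 7.8
```

```bash
python3 d.py 481 331.6 198 -5.15
```

```text
t 35.4 pos [481.6 332.  197.5] yaw -5.05 tilt 3.33 F [-1.2 -0.3  1.5] T [-0.14  0.23  0.01] w 7.8
tool delta mm [-0.6  0.4 -0.5] turn 0.1
zaxis [-0.0574 -0.0087 -0.9983] q [0.4471 0.3114 1.5378 0.0173 1.3479 0.5305]
```

Seated. Open slowly and partly, without moving, then look.

>>> {"name": "step_arm", "arguments": {
  "plan": [
    [[-0.6, 0, 0, 0, 0], [-0.5, 0, 0, 0, 0], [-0.4, 0, 0, 0, 0], [-0.3, 0, 0, 0, 0]]
  ]
}}

```text
time: 35.8
position: [482.8, 332.4, 198.9]
ee_rot: [0.999, -0.044, -0.027, 0.005]
wrist_force: [0.2, 0.2, 0.9]
width: 29.8
```

```bash
python3 d.py; python3 - <<'E'
from workcell import r
from h import *
i=r.read_camera('wrist')[:,:,::-1]
cv2.imwrite("pics/w20.png", i)
E
```

```text
t 35.8 pos [482.8 332.4 198.9] yaw -5.05 tilt 3.12 F [0.2 0.2 0.9] T [ 0.05 -0.03  0.05] w 29.8
zaxis [-0.0539 -0.0073 -0.9985] q [0.4469 0.3104 1.536  0.0171 1.347  0.5305]
```

View pics/w20.png

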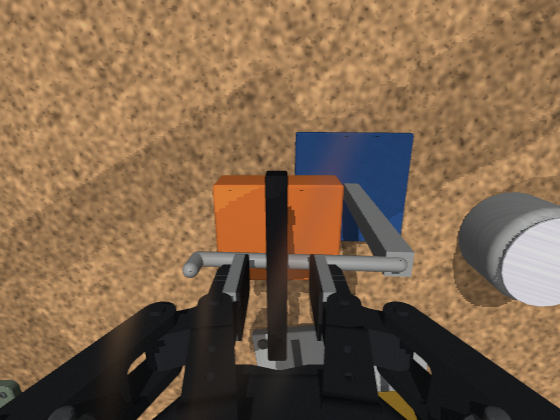

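>>> {"name": "step_arm", "arguments": {
  "plan": [
    [[-0.3, 0, 0, -0.015, 0], [-0.3, -0.001, 0, -0.03, 0], [-0.3, -0.001, 0, -0.04, 0], [-0.3, -0.001, 0, -0.04, 0], [-0.3, -0.02, 0.02, -0.03, 0], [-0.3, -0.03, 0.03, 0, 0], [-0.3, -0.03, 0.04, 0, 0], [-0.3, -0.02, 0.04, 0, 0], [-0.3, 0, 0.04, 0, 0], [-0.3, 0, 0.03, 0, 0], [-0.3, 0, 0, 0, 0], [-0.3, 0, 0, 0, 0]]
  ]
}}

```text
time: 37.05
position: [368.7, 138.4, 382.2]
ee_rot: [0.999, -0.043, -0.017, 0.003]
wrist_force: [0.4, 1.0, 1.1]
width: 30.0
```

```bash
python3 d.py; python3 - <<'E'
from workcell import r
from h import *
i=r.read_camera('scene')[:,:,::-1]
cv2.imwrite("pics/s21.png", i); cv2.imwrite("pics/s21c.png", cv2.resize(i[150:330,190:450],None,fx=3,fy=3,interpolation=cv2.INTER_CUBIC))
i=r.read_camera('top')[:,:,::-1]
cv2.imwrite("pics/t21.png", i); cv2.imwrite("pics/t21c.png", cv2.resize(i[150:290,140:420],None,fx=2.8,fy=2.8,interpolation=cv2.INTER_CUBIC))
E
```

```text
t 37.05 pos [368.7 138.4 382.2] yaw -4.95 tilt 1.94 F [0.4 1.  1.1] T [ 0.05 -0.04 -0.  ] w 30.0
zaxis [-0.0335 -0.0039 -0.9994] q [ 1.3790e-01 -2.4830e-01  1.7329e+00  8.0000e-04  1.6908e+00  2.2420e-01]
```

View pics/s21c.png

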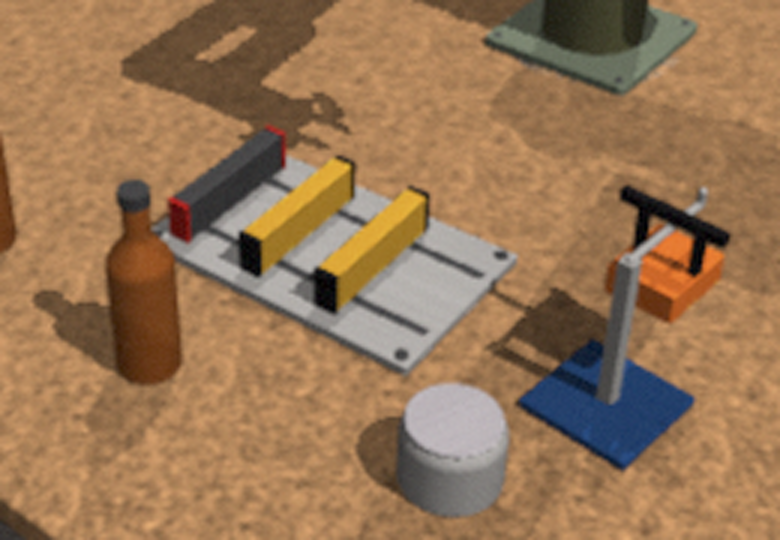

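View pics/t21c.png

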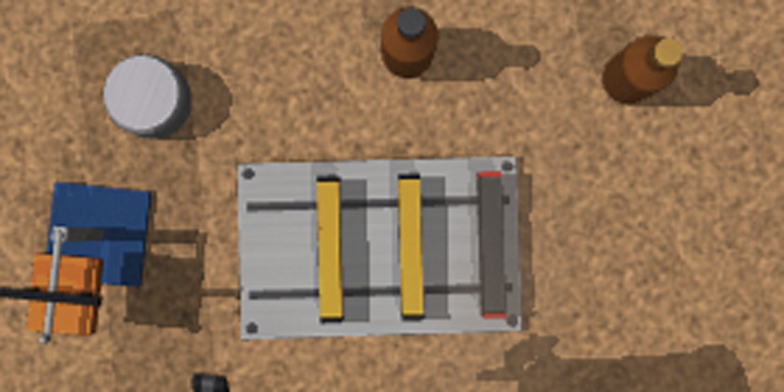

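>>> {"name": "step_arm", "arguments": {
  "plan": [
    [[-0.3, 0.04, 0.035, 0.02, -1], [-0.3, 0.04, 0.035, 0.02, -1], [-0.3, 0.04, 0.035, 0.02, -2], [-0.3, 0.03, 0.035, 0.02, -2], [-0.3, 0.01, 0.01, 0.01, -1], [-0.3, 0, 0, 0, 0], [-0.3, 0, 0, 0, 0]]
  ]
}}

```text
time: 37.85
position: [516.2, -2.1, 291.0]
ee_rot: [0.999, 0.03, -0.016, -0.001]
wrist_force: [-0.4, 0.9, 0.3]
width: 29.8
```

```bash
python3 d.py; python3 - <<'E'
from workcell import r
from h import *
i=r.read_camera('wrist')[:,:,::-1]
cv2.imwrite("pics/w22.png", i); cv2.imwrite("pics/w22c.png", cv2.resize(i[90:300,160:420],None,fx=3,fy=2.8,interpolation=cv2.INTER_CUBIC))
i=r.read_camera('scene')[:,:,::-1]
cv2.imwrite("pics/s22c.png", cv2.resize(i[195:300,355:450],None,fx=6,fy=5.5,interpolation=cv2.INTER_CUBIC))
E
```

```text
t 37.85 pos [516.2  -2.1 291. ] yaw 3.44 tilt 1.84 F [-0.4  0.9  0.3] T [-0.02 -0.02  0.04] w 29.8
zaxis [-0.032   0.0019 -0.9995] q [-0.1698  0.0751  1.6185 -0.0036  1.4799 -0.2295]
```

View pics/w22c.png

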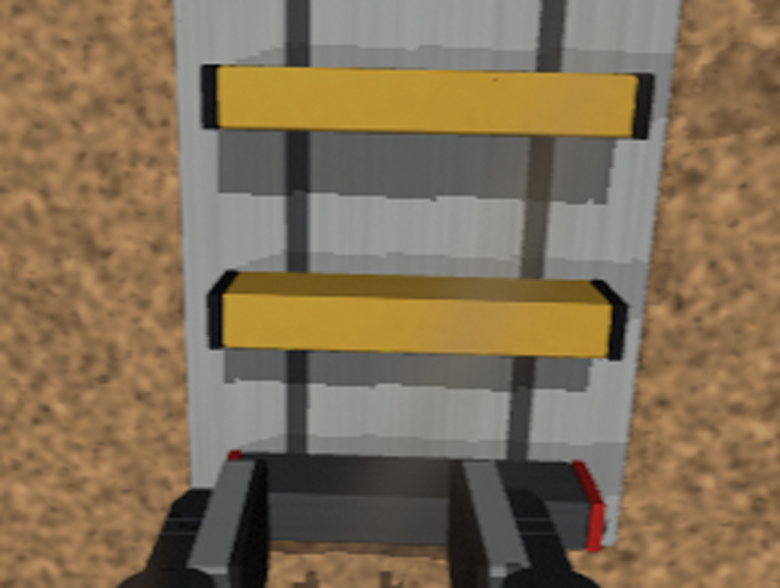

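View pics/s22c.png

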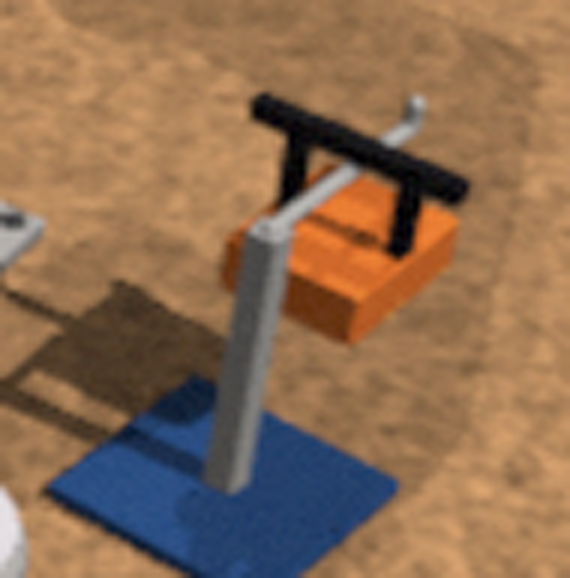

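```bash
python3 - <<'E'
from workcell import r
from h import *
c=cam(r,'wrist')
o=lambda p:(np.array(p)+.5)/[3,2.8]-.5+[160,90]
P=dict(g2n=[(204,128),(649,138)],g1f=[(211,294),(627,306)],g1n=[(211,347),(620,358)],fix=[(270,493),(602,502)])
n=np.array([-np.sin(np.radians(2.2)),np.cos(np.radians(2.2)),0]);v={}
for k,p in P.items():
    a,b=[ray(c,o(q),57) for q in p]; v[k]=(a+b)/2@n; print(k,a,b,np.degrees(np.arctan2(*(b-a)[[1,0]])),v[k])
print('lane1',v['g1n']-v['fix'],'lane2',v['g2n']-v['g1f'],'bar',v['g1f']-v['g1n'])
# level of hanging block, scene cam
c=cam(r,'scene'); o=lambda p:(np.array(p)+.5)/[6,5.5]-.5+[355,195]
from scipy.optimize import least_squares
y=np.radians(-5.2)
obs=o([(262,104),(460,190)])
def W(p):
    d=np.array([-np.sin(y)*np.cos(p[3]),np.cos(y)*np.cos(p[3]),np.sin(p[3])])
    m=np.array([p[0],p[1],176.]); return np.array([m+50*d,m-50*d])
s=least_squares(lambda p:np.r_[(proj(c,W(np.r_[p[0],p[1],0,p[2]]))-obs).ravel()],[482,332,0],x_scale=[5,5,.05])
print('bar mid/tilt',s.x,np.degrees(s.x[2]),s.fun)
tip=proj(c,[[439,335.8,182]]); print('tip proj',tip,o((418,97)))
E
```

```text
g2n [450.83721154  46.89243212  57.        ] [611.96267166  53.23327733  57.        ] 2.253624560424678 29.626674709638895
g1f [454.42190959 -19.81346499  57.        ] [613.67807761 -13.92970965  57.        ] 2.115843278208851 -37.3601607447119
g1n [454.77337664 -42.78589693  57.        ] [614.17655394 -36.31572203  57.        ] 2.3243597278380332 -60.03898015344751
fix [ 480.22191755 -108.79979444   57.        ] [ 616.21588006 -102.71973655   57.        ] 2.5598917960198566 -126.72673413006284
lane1 66.68775397661533 lane2 66.9868354543508 bar 22.678819408735613
bar mid/tilt [477.25630902 331.3768029    3.17678279] 182.01624653367395 [-0.90852294 -0.17696058  0.8630382   0.08204197]
tip proj [[423.36298099 212.63807665]] [424.25       212.22727273]
```

```bash
python3 - <<'E'
from workcell import r
from h import *
from scipy.optimize import least_squares
c=cam(r,'scene'); o=lambda p:(np.array(p)+.5)/[6,5.5]-.5+[355,195]
loc=np.array([[0,-50,76],[0,50,76],[40,33,30],[-40,33,30],[40,-33,30],[40,33,0],[-40,33,0],[40,-33,0]],float)
px=o([(262,105),(460,190),(355,302),(458,224),(230,240),(350,342),(452,258),(224,285)])
f=lambda p:(proj(c,R.from_euler('ZYX',p[3:]).apply(loc-[0,0,70])+p[:3])-px).ravel()
s=least_squares(f,[482,332,170,-.09,0,0],x_scale=[5,5,5,.05,.05,.05])
J=np.linalg.inv(s.jac.T@s.jac)*np.mean(s.fun**2)
print(s.x[:3],np.degrees(s.x[3:]),np.degrees(np.sqrt(np.diag(J))[3:]),s.fun.round(1))
E
```

```text
[443.58818498 318.13820166 140.01297382] [-5.81555233  1.17060365  1.60938075] [1.0714683  1.28607626 1.07447955] [-0.5  0.6 -0.2  1.   0.5 -0.9  0.4 -1.4 -0.1 -0.7  0.1  0.5 -0.1  1.1
 -0.1 -0.2]
```

```bash
python3 - <<'E'
from workcell import r
from h import *
from scipy.optimize import least_squares
i=cv2.imread('pics/w20.png'); cv2.imwrite('pics/w20c.png',cv2.resize(i[160:375,180:420],None,fx=3.3,fy=2.7,interpolation=cv2.INTER_CUBIC))
E
```

```text
(no output)
```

View pics/w20c.png

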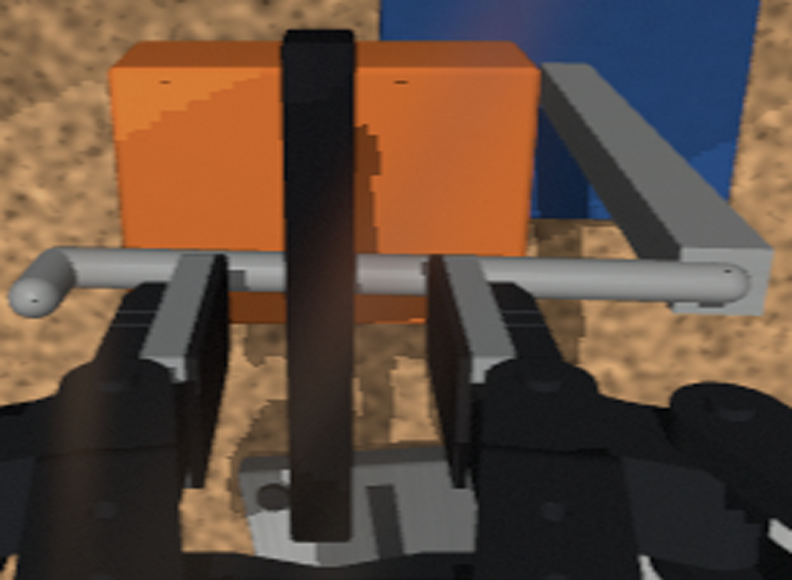

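```bash
python3 - <<'E'
from workcell import r
from h import *
from scipy.optimize import least_squares
s=r.read_state(); A=R.from_quat(s['ee_rot']).as_matrix(); p=np.array(s['position']); K,t,C=cam(r,'wrist')
rt=A.T@(t-p); RC=A.T@C
def mk(pos,q):
    B=R.from_quat(q).as_matrix(); return (K,np.array(pos)+B@rt,B@RC)
# state at w20: yaw -5.05, zaxis
z=np.array([-0.0539,-0.0073,-0.9985]); y=np.radians(-5.05)
x=np.array([np.cos(y),np.sin(y),0]); x[2]=-(x@z)/z[2]; x/=np.linalg.norm(x); B=np.c_[x,np.cross(z,x),z]
c=(K,np.array([482.8,332.4,198.9])+B@rt,B@RC)
o=lambda p:(np.array(p,float)+.5)/[3.3,2.7]-.5+[180,160]
# arm line
a,b=ray(c,o((110,267)),166),ray(c,o((690,280)),166); print('arm',a,b)
ym=lambda X:a[1]+(b[1]-a[1])*(X-a[0])/(b[0]-a[0])
loc=np.array([[0,50,82],[0,-50,82],[-40,33,30],[40,33,30],[-40,33,0],[40,33,0]],float)
px=o([(319,32),(321,541),(110,68),(540,70),(133,43),(517,44)])
for fixz in (0,1):
    f=lambda q:np.r_[(proj(c,R.from_euler('ZYX',q[3:]).apply(loc-[0,0,70])+q[:3])-px).ravel(), [10*(q[2]-170)] if fixz else []]
    s=least_squares(f,[482,332,170,-.09,0,0],x_scale=[5,5,5,.05,.05,.05]); print(s.x[:3],np.degrees(s.x[3:]),s.fun.round(1),'arm y there',ym(s.x[0]))
E
```

```text
arm [447.75162129 336.38849891 166.        ] [539.0821853 328.0128608 166.       ]
[481.704607   332.64444834 168.57005309] [-5.12018181  2.6940339  -1.11008005] [ 0.2  0.2 -0.2  0.2 -0.8 -0.1  0.3 -0.5  1.2  0.2 -0.8  0.1] arm y there 333.27477762656014
[481.81662135 333.05426574 169.97864035] [-5.12357443  2.69178282 -1.07779549] [ 0.2 -0.1 -0.2  1.5 -1.3 -0.3  0.8 -0.7  0.8 -0.1 -0.4 -0.2 -0.2] arm y there 333.264505143679
```

```bash
python3 - <<'E'
from workcell import r
print(r.job_done()); print(r.read_state()['time'])
E
```

```text
the job is handed in; nothing more can be done
None
the job is handed in; nothing more can be done
```

I set both lanes to the block, hung the block on the hook by the middle of its handle, and handed the job in at about 38 s of the 72 s.

**Lane 1:** I stood the block next to the fixed guide and pushed guide1 until it stopped dead against the block at 19 N.

**Lane 2:** I moved the block over and pushed guide2 gently until it stopped at 10.8 N. Guide1 stayed where it was, to within about 0.5 mm in the wrist pictures taken before and after.

**Last checks:**
- **Lane widths:** the final wrist picture gave 66.7 and 67.0 mm. In the same picture the 24 mm guide measured 22.7 mm, so it reads gaps about 1.3 mm too wide. An earlier picture gave 66.0 mm for lane 2 with the block in place, so I take both lanes as snug.
- **Hang:** the middle of the handle is within about 0.6 mm of the hook's arm and about on the seat point. Two tilt estimates, about 1 to 2 degrees, disagreed in sign. I read that as level within the measuring error.
- **Bottles and tin:** they look untouched in the final pictures. The gripper was clear of everything when I handed in.

**Not part of the task:** the tool slowly leaned out of vertical during the run. I straightened it twice by pressing the closed fingers lightly, about 12 N at most, against the fixed guide. The block also brushed the fixed guide once while being lowered into lane 1.

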